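# Seat a blank in the corner of an inclined drilling jig

## Robot

A 7-joint arm with a two-finger parallel gripper is mounted at the origin on the work surface. World frame = base frame: x ahead of the robot, y to its left, z up, the work surface at z = 0. Lengths are in m, angles in degrees, forces in N, time in s.
With the tool pointing down it reaches from about 0.4 to 0.875 m from the base axis. Payload 19.3 kg.
Tool frame: the origin (TCP) lies midway between the tips of the shut fingers; the grasp point (between the pads) lies ctrl.grip_point_offset behind it (ctrl.grip_point_offset is the distance from the TCP to the grasp point, in m); z points along the fingers, y is the direction in which the jaws open and shut (so a half turn about z gives the same grasp; the last joint's range is limited). The gripper opens to 85 mm and grips with 20 to 120 N. Pads are 22 mm wide; open, the fingers measure 114 mm over their backs; the gripper's body (76 mm by 85 mm) begins 54 mm behind the grasp point. The pads swing forward as they close: fully open they stand 13 mm farther back than shut.
Start: joints at [-72.663, 29.874, -2.08, 91.645, 1.215, 58.505, -6.463], TCP at [0.228, 0.582, 0.231] pointing down, gripper open.
Joint ranges: [-166.77, 166.77], [-17.47, 122.26], [-85.68, 81.53], [9.62, 139.38], [-72.42, 252.41], [9.2, 110.78], [-144.41, 144.41]. Speed limits (degrees/s): [108.29, 108.29, 136.94, 136.94, 172.46, 172.46, 172.46].

## Interface

Orientations are given as a 3x3 rotation matrix whose columns are the frame's x, y, z axes.
In Python, from cell import ctrl gives the robot as it stands.
- The arm moves only by the tool carry_out, never from a script. Its argument "steps" is a list of rows, each an object with "dp": the shift along the world's x, y, z in cm, a list of three; "twist": the turn about the world's z in degrees; "gripper": the closure, from 0 (fully open) to 1 (shut). In form: [{"dp": [x, y, z], "twist": twist, "gripper": gripper}, ...]. A call has exactly 8 rows; each row shifts and turns the commanded pose from where the row before left it; what a row does not reach is not made up. A row lasts 1/12 s, in which the tool goes at most 41.7 mm and 7.16 degrees, less where a joint would pass 70% of its speed; a pose out of reach is approached as far as the arm can. A call with a gripper value outside its range is refused whole. The fingers move at their own pace and stop on an object; "newtons" is the grip in N (left out, the last holds). Time passes only in rows, so rows that do not move let the fingers close, or fill a call up. It gives the time, the measured TCP pose, the force and the opening at its end, in the units of the state.
- ctrl.get_obs(): the state, without advancing time (a new reading comes with each control period).
- ctrl.grab_frame(name): name is "scene" or "top"; returns the picture (420x560x3 uint8, red, green, blue); there is no depth.
- ctrl.calibration(name): a dict with "camera_matrix" (3x3 intrinsics, pixels), "k1" (the pictures are not rectified: a ray, as slopes to the right and down, at radius r is drawn at 1 + k1 r^2 times it, then the intrinsics apply), "R" (3x3) and "t" (3): a world point X has camera coordinates R X + t. Camera axes: x right, y down, z forward; pixel columns grow to the right and rows downward; lengths in m; the calibration is good to about 2 mm. A picture is of the moment at which its call begins. calibration takes no time and is no camera call.
- ctrl.finish_job(): hands the job in, once; it reports no verdict.
The state is a dict: "time": time; "qpos": joint angles; "qvel": joint speeds; "effort": joint torques, N m; "tool_pos": TCP position; "orientation": TCP orientation; "force": force on the tool from outside, world axes, zero at the start; "torque": the same for the moment, N m; "width": finger opening in m.
Only numpy, scipy, OpenCV 4.12 (cv2) and the standard library are available. Lean on these libraries where they do the work, as an engineer would, in place of code of your own. Each camera call takes 0.05 s, during which the arm holds its last target.

## Task

Take the oblong metal blank out of the compartment tray, lay it flat on the upper half of the inclined jig plate with its long side parallel to the lower fence, and let go so that it slides down by itself. Then nudge it gently, without gripping, until it is fully home in the locating corner, flush against both the lower fence and the end fence, and let go of it. Do not slam it or press it hard, and leave the other pieces and everything on the bench where they are.

Things in the scene. Friction and masses are not known exactly. Their poses are not given: they have to be found in the camera images.
- blank: the oblong plain aluminium block, 46 mm along its own x, 70 mm along its own y, 20 mm thick (z), about 175 g (varies), edges sharp. Origin: centre of its underside. It lies flat in one of the three tray compartments, its 70 mm side roughly along the tray's y
- tray: fixed blue plastic open tray, 116 mm (x) by 300 mm (y) by 30 mm high, walls and dividers 4 mm, floor 4 mm thick, with three equal compartments side by side along its y, centred at y = -98, 0 and +98 mm (each 108 mm by 94 mm inside). One piece lies near the middle of each. Origin: centre of its underside on the bench
- seat: the jig's fixed inclined plate. Origin: the locating corner, on the plate's upper face where the inner faces of the two fences meet, 42 mm above the bench. x runs up the plate away from the lower fence (rises 26 degrees), y along the lower fence away from the end fence (rises 12 degrees), z is the plate's normal. Seated, the blank's origin is at x = 23, y = 35, z = 0 mm here
- plate_mid (a point): middle of the plate's smooth upper face, at x = 80, y = 90, z = 0 mm in the frame of seat; the face runs 160 mm (x) by 180 mm (y) from the fences. Face and fences are slippery (friction 0.15 to 0.24, varies): a block let go slides down to the lower fence but usually stops short of the end fence
- low_fence_mid (a point): middle of the lower fence's inner upper edge (x = 0, y = 86, z = 14 mm in the frame of seat). The fence is 10 mm thick, stands 14 mm above the face and runs along y from y = -6 to 178 mm
- end_fence_mid (a point): middle of the end fence's inner upper edge (x = 76, y = 0, z = 14 mm in the frame of seat). The fence is 10 mm thick, stands 14 mm above the face and runs along x from x = -6 to 158 mm
- jig: the jig's base, 200 mm (x) by 210 mm (y) by 12 mm steel, fixed; two blue ribs carry the inclined plate, which covers it. Origin: centre of its underside; the highest edge of the plate is about 150 mm above the bench
- square_block: plain aluminium block 46 by 46 by 20 mm thick in another compartment; not wanted. Origin: centre of its underside
- disc: plain aluminium disc, 48 mm diameter, 20 mm thick, in another compartment; not wanted. Origin: centre of its underside
- wrench: steel wrench 170 mm long lying on the bench just beyond the tray; bystander
- screwdriver: screwdriver lying on the bench to the left of the jig; bystander
- collar: steel collar 44 mm across, 25 mm high, standing between the jig and the tray, beyond them; bystander
- oil: oil bottle 56 mm across, 130 mm high, beyond the tray; bystander
- mug: white mug 80 mm across, 90 mm high, beyond the jig; bystander
Mind the look-alikes: they are no part of the job. Leave any green or yellow look-alike of the blank alone.

How it is judged:
By the outcome, as a careful person would: the job done as asked, in the order asked, and still so for the second after the job is handed in, with the robot touching nothing.
It also fails if it takes over 58 s, if anything falls off the work surface, if the arm or the gripper's body presses on something with over 40 N, if the wrist force passes 120 N, or if a joint passes its speed limit or range.

## Working session

There is one attempt and no reset: what is moved stays moved. The work goes in short steps, Python scripts to look and compute and a tool call to move; the robot and the scene stay as the last step left them, time stands still between calls to the robot, and variables do not carry over. Pictures are saved under pics/ and viewed, and the job is handed in when it is done.

Besides the shell and the picture viewer there is one more tool, called after "Request:" by a JSON object that holds its "fn" and its "kwargs". carry_out: Moves the arm, as the interface text tells. Its arguments: {"type":"object","properties":{"steps":{"type":"array","items":{"type":"object","properties":{"dp":{"type":"array","items":{"type":"number"}},"twist":{"type":"number"},"gripper":{"type":"number"}}}},"newtons":{"type":"number"}},"required":["steps"]}

```bash
ls; mkdir -p pics
python3 - <<'E'
from cell import ctrl
import cv2,numpy as np
for n in("scene","top"):
    im=ctrl.grab_frame(n); cv2.imwrite(f"pics/{n}0.png",cv2.cvtColor(im,cv2.COLOR_RGB2BGR))
    c=ctrl.calibration(n); print(n,c)
print(ctrl.get_obs(),ctrl.grip_point_offset)
E
```

```text
pics
scene {'camera_matrix': array([[415.8812853 ,   0.        , 276.51797925],
       [  0.        , 415.8812853 , 207.42446366],
       [  0.        ,   0.        ,   1.        ]]), 'k1': -0.012080984796562513, 'R': array([[ 0.45451289,  0.89054561,  0.01861602],
       [ 0.60478482, -0.29318897, -0.74045631],
       [-0.6539521 ,  0.34780562, -0.67184663]]), 't': array([-0.22286441, -0.30060364,  1.7048232 ])}
top {'camera_matrix': array([[426.67472493,   0.        , 283.85177807],
       [  0.        , 426.67472493, 206.87930794],
       [  0.        ,   0.        ,   1.        ]]), 'k1': 0.03891279347884595, 'R': array([[ 0.0129529 , -0.99985941,  0.01064847],
       [-0.98236106, -0.01471152, -0.18641436],
       [ 0.1865448 , -0.00804603, -0.98241351]]), 't': array([-0.04536609,  0.58803216,  1.09679093])}
{'time': 0.1, 'qpos': array([-72.66050736,  29.90606584,  -2.08120523,  91.66773917,
         1.21645738,  58.50593802,  -6.46251653]), 'qvel': array([ 0.03487537, -0.06980321,  0.0549081 , -0.07998907,  0.13695579,
        0.11421347, -0.04450212]), 'effort': array([ 5.11827340e-03, -9.28497362e+01,  1.98418848e+00, -3.70537341e+01,
        1.80971995e-02,  5.39296758e-03,  1.14110748e-05]), 'tool_pos': array([0.22759516, 0.58178122, 0.23079716]), 'orientation': array([[-9.31303159e-01,  3.64244907e-01, -2.73310783e-04],
       [ 3.64244996e-01,  9.31302660e-01, -9.68238838e-04],
       [-9.81410062e-05, -1.00127597e-03, -9.99999494e-01]]), 'force': array([-0.39338901,  0.68770821, -0.81666144]), 'torque': array([ 0.03362464,  0.00254829, -0.02054122]), 'width': 0.08546967468838526} 0.0187
```

View pics/scene0.png

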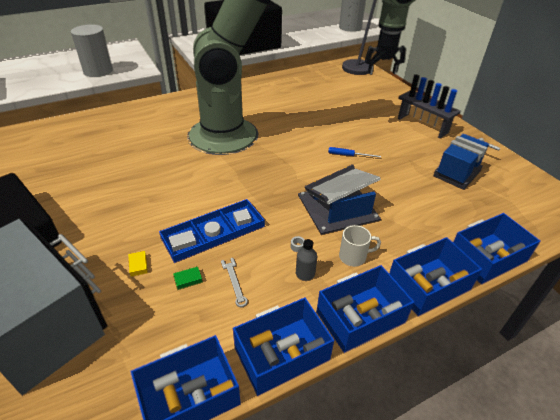

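View pics/top0.png

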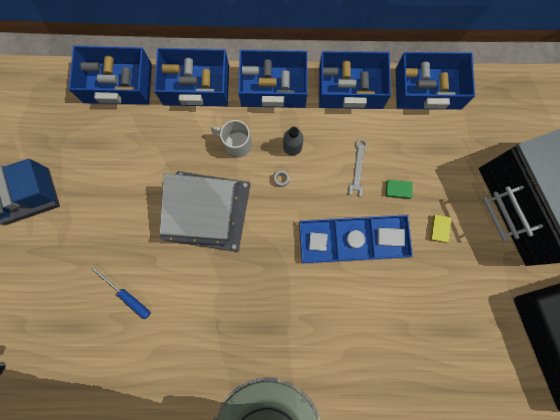

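The top view shows the tray with its three pieces; the oblong one is in the rightmost compartment at (391,237). The jig is around (203,210), and the collar, oil bottle, mug and wrench lie beyond. Next I'll zoom in.

Run:
```python
import cv2,numpy as np
t=cv2.imread("pics/top0.png"); s=cv2.imread("pics/scene0.png")
a=cv2.resize(t[160:265,150:260],None,fx=5,fy=5,interpolation=cv2.INTER_CUBIC)
b=cv2.resize(s[155:235,290:390],None,fx=6,fy=6,interpolation=cv2.INTER_CUBIC)
c=cv2.resize(t[205:275,290:420],None,fx=6,fy=6,interpolation=cv2.INTER_CUBIC)
for n,i in zip("abc",(a,b,c)): cv2.imwrite(f"pics/z_{n}.png",i)
```

```text
(no output)
```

View pics/z_a.png

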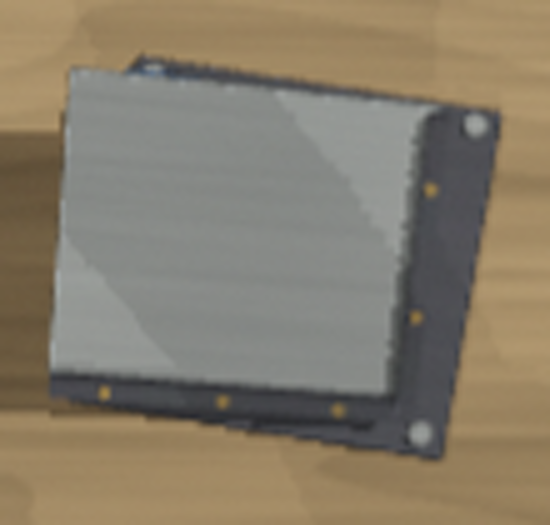

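View pics/z_b.png

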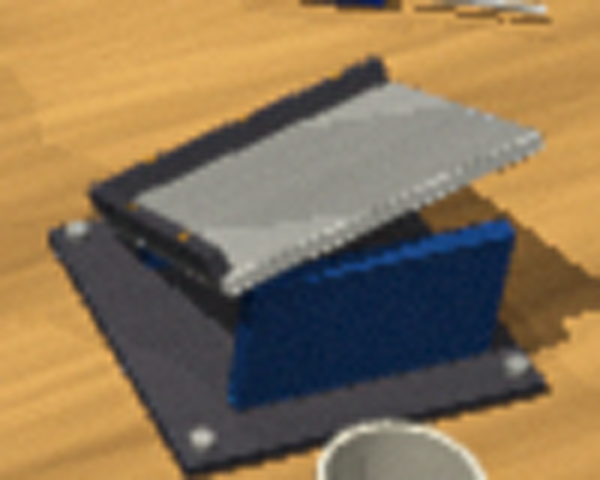

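View pics/z_c.png

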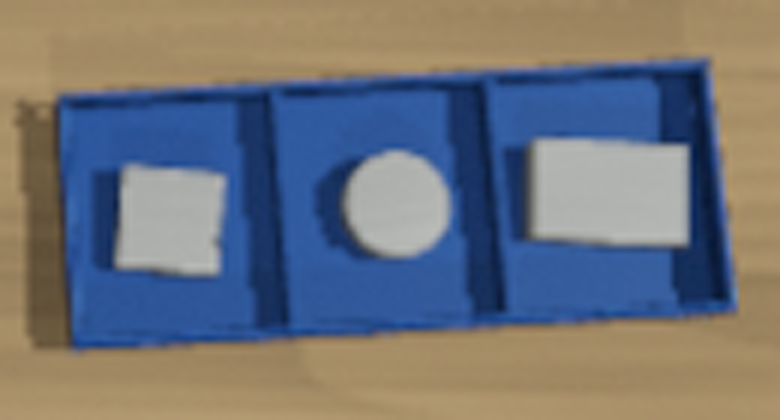

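```bash
cat > h.py <<'E'
import cv2,numpy as np
from scipy.optimize import least_squares
from cell import ctrl
def ray(n,uv):
    c=ctrl.calibration(n);K=c["camera_matrix"];d=(np.array(uv,float).reshape(-1,1,2))
    p=cv2.undistortPoints(d,K,np.array([c["k1"],0,0,0.]))[:,0]
    D=np.c_[p,np.ones(len(p))]@c["R"]; return -c["R"].T@c["t"],D
def onz(n,uv,z):
    o,D=ray(n,uv); return o+D*((z-o[2])/D[:,2])[:,None]
def proj(n,X):
    c=ctrl.calibration(n)
    return cv2.projectPoints(np.array(X,float).reshape(-1,1,3),cv2.Rodrigues(c["R"])[0],c["t"],c["camera_matrix"],np.array([c["k1"],0,0,0.]))[0][:,0]
def quad(mask,off):
    cs,_=cv2.findContours(mask,cv2.RETR_EXTERNAL,cv2.CHAIN_APPROX_NONE)
    c=max(cs,key=cv2.contourArea)[:,0].astype(float)
    r=cv2.approxPolyDP(c.astype(np.float32)[:,None],0.06*cv2.arcLength(c.astype(np.float32)[:,None],True),True)[:,0]
    L=[]
    for i in range(len(r)):
        a,b=r[i],r[(i+1)%len(r)];d=(b-a)/np.linalg.norm(b-a);s=(c-a)@d;e=np.abs((c-a)@[-d[1],d[0]])
        l=np.linalg.norm(b-a);k=(s>.15*l)&(s<.85*l)&(e<.03*l+4)
        v=cv2.fitLine(c[k].astype(np.float32),cv2.DIST_HUBER,0,.01,.01)[:,0];L.append(np.cross([v[2],v[3],1],[v[2]+v[0],v[3]+v[1],1]))
    out=[]
    for i in range(len(L)):
        p=np.cross(L[i-1],L[i]);out.append(p[:2]/p[2])
    return np.array(out)+off
F=8
def up(im,x0,x1,y0,y1):
    return cv2.resize(im[y0:y1,x0:x1],None,fx=F,fy=F,interpolation=cv2.INTER_CUBIC)
def unup(q,x0,y0): return (q+.5)/F-.5+[x0,y0]
def seatR(yaw):
    sx,sy=np.sin(np.radians(26)),np.sin(np.radians(12))
    x=np.array([np.cos(np.radians(26)),0,sx]); # y: unit, perp, z comp sy
    yx=-sx*sy/x[0]; y=np.array([yx,np.sqrt(1-yx*yx-sy*sy),sy])
    c,s=np.cos(yaw),np.sin(yaw);Z=np.array([[c,-s,0],[s,c,0],[0,0,1]])
    return Z@np.c_[x,y,np.cross(x,y)]
E
python3 - <<'E'
from h import *
t=cv2.imread("pics/top0.png"); s=cv2.imread("pics/scene0.png")
def light(im,lo,sat=40):
    h=cv2.cvtColor(im,cv2.COLOR_BGR2HSV); return ((h[...,2]>lo)&(h[...,1]<sat)).astype(np.uint8)*255
a=up(t,150,260,160,265);ma=light(a,115)
b=up(s,290,390,155,218);mb=light(b,105)
c=up(t,368,412,222,258);mc=light(c,130,50)
for n,i,m in zip("abc",(a,b,c),(ma,mb,mc)):
    k=i.copy();q=quad(m,0)
    cs,_=cv2.findContours(m,cv2.RETR_EXTERNAL,cv2.CHAIN_APPROX_NONE);cv2.drawContours(k,[max(cs,key=cv2.contourArea)],-1,(0,0,255),1)
    for p in q: cv2.circle(k,tuple(int(v) for v in p),6,(0,255,0),2)
    if k.shape[1]>800 or k.shape[0]>600:
        f=min(800/k.shape[1],600/k.shape[0]);k=cv2.resize(k,None,fx=f,fy=f)
    cv2.imwrite(f"pics/q_{n}.png",k)
    print(n,unup(q,*{"a":(150,160),"b":(290,155),"c":(368,222)}[n]))
E
```

```text
a [[163.56746259 173.076831  ]
 [159.38655267 233.07233782]
 [225.69436331 238.10112997]
 [234.31693164 180.53562748]]
b [[381.78233773 177.88642813]
 [354.16439716 168.20621671]
 [312.68295187 187.29629361]
 [329.61091195 202.90561624]]
c [[378.5625     227.45904753]
 [378.5625     244.33209146]
 [404.0625     245.71503003]
 [404.0625     229.1264947 ]]
```

Run:
```python
import cv2,numpy as np
i=[cv2.imread(f"pics/q_{n}.png") for n in "abc"]
i=[cv2.resize(k,None,fx=400/k.shape[1],fy=400/k.shape[1]) for k in i]
H=max(k.shape[0] for k in i[:2])
W=np.zeros((600,800,3),np.uint8)
a=cv2.resize(i[0],None,fx=.75,fy=.75);W[:a.shape[0],:300]=a
W[:i[1].shape[0],400:]=i[1];W[300:300+min(300,i[2].shape[0]),:400]=i[2][:300]
cv2.imwrite("pics/m1.png",W)
```

```text
(no output)
```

View pics/m1.png

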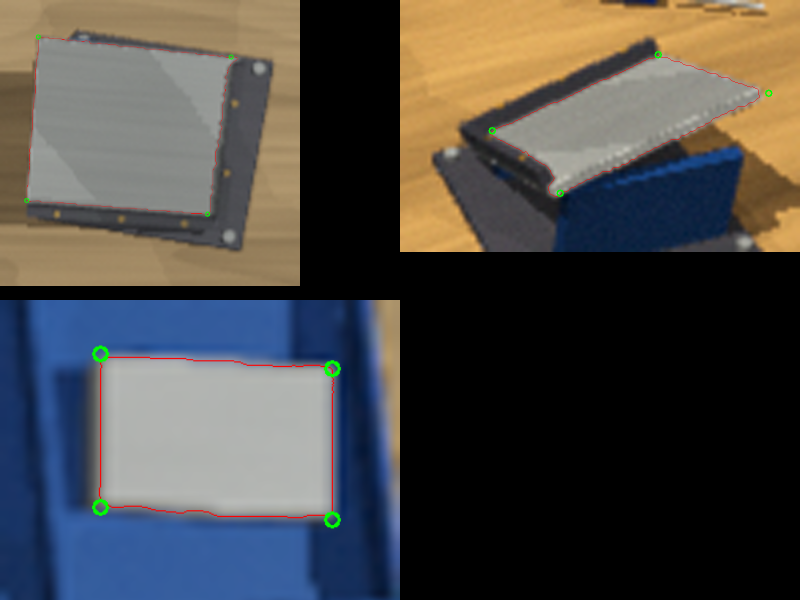

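Run:
```python
from h import *
S=np.array([[160,180,0],[0,180,0],[0,0,0],[160,0,0]])/1000.
T=np.array([[163.57,173.08],[159.39,233.07],[225.69,238.10],[234.32,180.54]])
B=np.array([[381.78,177.89],[354.16,168.21],[312.68,187.3],[329.61,202.9]])
def P(p): return (seatR(p[2])@S.T).T+[p[0],p[1],.042]
for nm,f in (("top",lambda p:(proj("top",P(p))-T).ravel()),("scene",lambda p:(proj("scene",P(p))-B).ravel()),("both",lambda p:np.r_[(proj("top",P(p))-T).ravel(),(proj("scene",P(p))-B).ravel()])):
    r=least_squares(f,[.45,.1,0],loss="soft_l1");print(nm,r.x[:2],np.degrees(r.x[2]),r.fun.round(2))
C=[[378.56,227.46],[378.56,244.33],[404.06,245.72],[404.06,229.13]]
w=onz("top",C,.024);print(w,w.mean(0),np.linalg.norm(np.diff(w,axis=0),axis=1))
```

```text
top [0.5029535  0.11202564] -8.343290318394946 [-0.75 -0.17 -1.03 -0.12  2.23  0.19  0.53  0.07]
scene [0.50914172 0.11541238] -8.613302024010853 [-0.33 -0.5   2.62  0.44 -2.47  2.81  0.34 -1.28]
both [0.50404837 0.11356671] -8.3209478651735 [-1.37 -0.58 -1.6  -0.52  1.67 -0.22 -0.07 -0.36 -1.81 -1.48  1.17 -0.38
 -3.72  2.08 -0.88 -2.17]
[[ 0.54085793 -0.29877374  0.024     ]
 [ 0.49437508 -0.29739874  0.024     ]
 [ 0.49167099 -0.36671312  0.024     ]
 [ 0.53730359 -0.3685871   0.024     ]] [ 0.5160519  -0.33286818  0.024     ] [0.04650318 0.0693671  0.04567106]
```

Run:
```python
from h import *
from scipy.spatial.transform import Rotation as Ro
S=np.array([[160,180,0],[0,180,0],[0,0,0],[160,0,0]])/1000.
T=np.array([[163.57,173.08],[159.39,233.07],[225.69,238.10],[234.32,180.54]])
B=np.array([[381.78,177.89],[354.16,168.21],[312.68,187.3],[329.61,202.9]])
R={"exact":lambda w:seatR(w),"zyx":lambda w:Ro.from_euler("ZYX",[np.degrees(w),-26,12],degrees=True).as_matrix(),"zxy":lambda w:Ro.from_euler("ZXY",[np.degrees(w),12,-26],degrees=True).as_matrix()}
for k,g in R.items():
  P=lambda p:(g(p[2])@S.T).T+[p[0],p[1],.042]
  for nm,f in (("top",lambda p:(proj("top",P(p))-T).ravel()),("both",lambda p:np.r_[(proj("top",P(p))-T).ravel(),(proj("scene",P(p))-B)[1:3].ravel()])):
    r=least_squares(f,[.45,.1,0],loss="soft_l1");print(k,nm,r.x[:2],np.degrees(r.x[2]),r.fun.round(2),r.cost); print(g(r.x[2]).round(3).tolist())
```

```text
exact top [0.5029535  0.11202564] -8.343290318394946 [-0.75 -0.17 -1.03 -0.12  2.23  0.19  0.53  0.07] 2.3042509044336503
[[0.889, 0.041, -0.456], [-0.13, 0.977, -0.167], [0.438, 0.208, 0.874]]
exact both [0.50264567 0.11290617] -8.499597984102992 [-0.94 -0.22 -1.36 -0.19  1.9   0.3   0.34  0.2   0.86 -0.46 -4.11  1.89] 7.153816495766738
[[0.889, 0.044, -0.456], [-0.133, 0.977, -0.166], [0.438, 0.208, 0.874]]
zyx top [0.50275658 0.11167524] -8.036437504480336 [-0.78 -0.14 -0.74 -0.25  2.36  0.27  0.37  0.1 ] 2.2198833102371687
[[0.89, 0.047, -0.454], [-0.126, 0.981, -0.146], [0.438, 0.187, 0.879]]
zyx both [0.50230538 0.11255192] -8.114859711636145 [-1.05 -0.05 -1.08 -0.18  2.03  0.43  0.1   0.27  0.86  0.47 -4.25  1.86] 7.241189394253399
[[0.89, 0.048, -0.454], [-0.127, 0.981, -0.145], [0.438, 0.187, 0.879]]
zxy top [0.50273064 0.11206236] -2.410619655102737 [-0.69 -0.25 -1.05 -0.06  2.21  0.27  0.49  0.  ] 2.2698210121839333
[[0.894, 0.041, -0.446], [-0.129, 0.977, -0.168], [0.429, 0.208, 0.879]]
zxy both [0.50241668 0.11294368] -2.576324184972347 [-0.86 -0.3  -1.37 -0.13  1.88  0.38  0.3   0.14  0.84 -0.49 -4.13  1.85] 7.106307518849938
[[0.894, 0.044, -0.446], [-0.131, 0.977, -0.167], [0.429, 0.208, 0.879]]
```

Run:
```python
from h import *
R=seatR(np.radians(-8.34));o=np.array([.503,.112,.042])
G=lambda a:(R@(np.array(a,float).T/1000)).T+o
def draw(n,fn,x0,x1,y0,y1,out):
    im=cv2.imread(fn);k=up(im,x0,x1,y0,y1)
    for a,col in (([[160,180,0],[0,180,0],[0,0,0],[160,0,0]],(0,255,0)),([[0,178,14],[0,0,14],[158,0,14],[158,-10,14],[-10,-10,14],[-10,178,14]],(0,0,255))):
        p=(proj(n,G(a))-[x0,y0]+.5)*F-.5
        cv2.polylines(k,[p.round().astype(int)],True,col,1)
    f=min(800/k.shape[1],600/k.shape[0]);cv2.imwrite(out,cv2.resize(k,None,fx=f,fy=f,interpolation=cv2.INTER_AREA))
draw("top","pics/top0.png",155,250,165,255,"pics/o_t.png")
draw("scene","pics/scene0.png",295,390,155,225,"pics/o_s.png")
```

```text
(no output)
```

View pics/o_t.png

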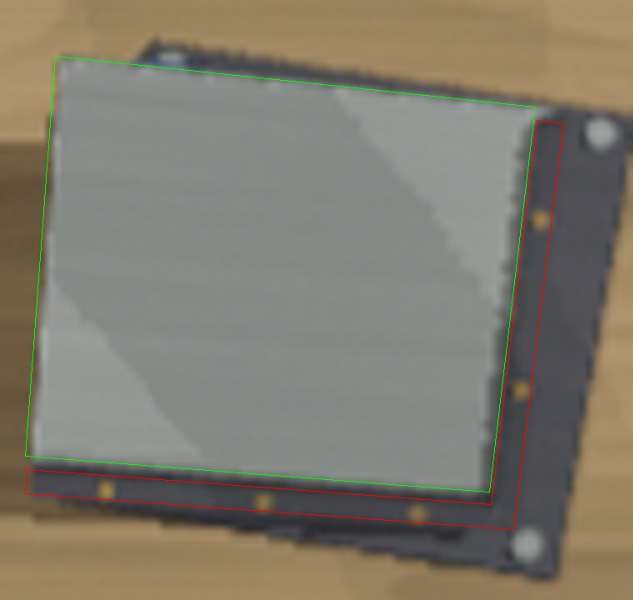

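View pics/o_s.png

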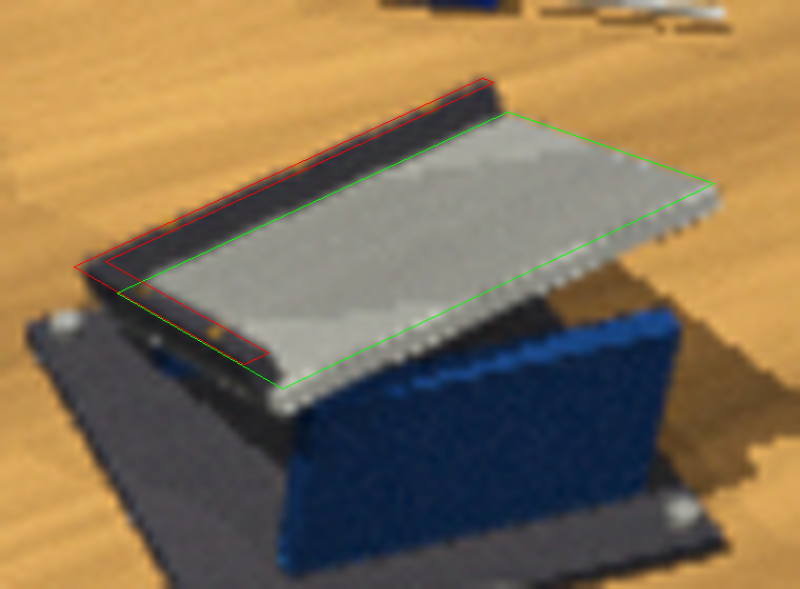

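The jig model overlay lines up with both pictures; a small +y correction puts the seat origin near (0.503, 0.1145, 0.042). The blank is at (0.516, -0.333), yawed -2.6°. The compartment is too short for a grip on the 70 mm ends, so I'll grip across the 46 mm side.

Request:
{"fn": "carry_out", "kwargs": {"steps": [{"dp": [1.5,-3,0],"twist": -4.45,"gripper": 0.3},{"dp": [1.6,-3,0],"twist": -4.45,"gripper": 0.3},{"dp": [1.6,-3,0],"twist": -4.45,"gripper": 0.3},{"dp": [1.6,-3,0],"twist": -4.45,"gripper": 0.3},{"dp": [1.6,-3,0],"twist": -4.45,"gripper": 0.3},{"dp": [1.6,-3,0],"twist": -4.45,"gripper": 0.3},{"dp": [1.6,-3,0],"twist": -4.45,"gripper": 0.3},{"dp": [1.6,-3,0],"twist": -4.45,"gripper": 0.3}], "newtons": 30}}

```text
time: 0.77
tool_pos: [0.355, 0.3404, 0.2312]
orientation: [[-0.542, 0.84, -0.0], [0.84, 0.542, -0.0], [0.0, -0.0, -1.0]]
force: [2.0, 1.1, -0.8]
width: 0.0601
```

Request:
{"fn": "carry_out", "kwargs": {"steps": [{"dp": [1.6,-3,0],"twist": -4.45,"gripper": 0.3},{"dp": [1.6,-3,0],"twist": -4.45,"gripper": 0.3},{"dp": [1.6,-3,0],"twist": -4.45,"gripper": 0.3},{"dp": [1.6,-3,0],"twist": -4.45,"gripper": 0.3},{"dp": [1.6,-3,0],"twist": -4.45,"gripper": 0.3},{"dp": [1.6,-3,0],"twist": -4.45,"gripper": 0.3},{"dp": [1.6,-3,0],"twist": -4.45,"gripper": 0.3},{"dp": [1.6,-3,0],"twist": -4.45,"gripper": 0.3}]}}

```text
time: 1.43
tool_pos: [0.4831, 0.1005, 0.2313]
orientation: [[0.048, 0.999, -0.0], [0.999, -0.048, 0.0], [0.0, -0.0, -1.0]]
force: [0.6, 1.3, 0.5]
width: 0.0598
```

Request:
{"fn": "carry_out", "kwargs": {"steps": [{"dp": [0.4,-3,0],"twist": 0,"gripper": 0.3},{"dp": [0.4,-3,0],"twist": 0,"gripper": 0.3},{"dp": [0.4,-3,0],"twist": 0,"gripper": 0.3},{"dp": [0.4,-3,0],"twist": 0,"gripper": 0.3},{"dp": [0.4,-3,0],"twist": 0,"gripper": 0.3},{"dp": [0.4,-3,0],"twist": 0,"gripper": 0.3},{"dp": [0.4,-3,0],"twist": 0,"gripper": 0.3},{"dp": [0.4,-3,0],"twist": 0,"gripper": 0.3}]}}

```text
time: 2.1
tool_pos: [0.5145, -0.1393, 0.2312]
orientation: [[0.044, 0.999, -0.0], [0.999, -0.044, 0.0], [0.0, -0.0, -1.0]]
force: [0.4, 0.5, 0.5]
width: 0.0599
```

Request:
{"fn": "carry_out", "kwargs": {"steps": [{"dp": [0.15,-3,0],"twist": 0,"gripper": 0.3},{"dp": [0,-3,0],"twist": 0,"gripper": 0.3},{"dp": [0,-3,-1],"twist": 0,"gripper": 0.3},{"dp": [0,-3,-2],"twist": 0,"gripper": 0.3},{"dp": [0,-3,-3],"twist": 0,"gripper": 0.3},{"dp": [0,-3,-3],"twist": 0,"gripper": 0.3},{"dp": [0,-1.4,-3],"twist": 0,"gripper": 0.3},{"dp": [0,0,-3],"twist": 0,"gripper": 0.3}]}}

```text
time: 2.77
tool_pos: [0.5148, -0.3348, 0.0807]
orientation: [[0.049, 0.999, -0.0], [0.999, -0.049, -0.002], [-0.002, -0.0, -1.0]]
force: [0.7, 0.1, 0.2]
width: 0.0602
```

Run:
```python
from h import *
o=ctrl.get_obs();print(o["tool_pos"],o["force"])
a=cv2.cvtColor(ctrl.grab_frame("scene"),cv2.COLOR_RGB2BGR);b=cv2.cvtColor(ctrl.grab_frame("top"),cv2.COLOR_RGB2BGR)
W=np.hstack([cv2.resize(a[180:280,130:230],(400,400),interpolation=2),cv2.resize(b[190:290,340:440],(400,400),interpolation=2)])
cv2.imwrite("pics/p1.png",W)
```

```text
[ 0.51480457 -0.33476079  0.08071466] [0.6638556  0.11376397 0.1914841 ]
```

View pics/p1.png

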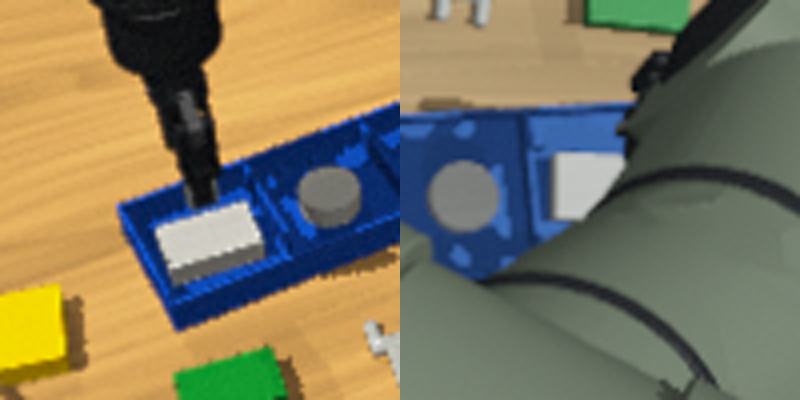

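The fingers hang over the blank, at (200,200) in the left half. Now I'll descend.

Request:
{"fn": "carry_out", "kwargs": {"steps": [{"dp": [0.1,0.1,-1],"twist": 0,"gripper": 0.3},{"dp": [0,0,-1.5],"twist": 0,"gripper": 0.3},{"dp": [0,0,-1.5],"twist": 0,"gripper": 0.3},{"dp": [0,0,-1],"twist": 0,"gripper": 0.3},{"dp": [0,0,-0.7],"twist": 0,"gripper": 0.3},{"dp": [0,0,-0.6],"twist": 0,"gripper": 0.3},{"dp": [0,0,-0.5],"twist": 0,"gripper": 0.3},{"dp": [0,0,0],"twist": 0,"gripper": 0.3}]}}

```text
time: 3.53
tool_pos: [0.5172, -0.3297, 0.0141]
orientation: [[0.045, 0.999, -0.0], [0.999, -0.045, 0.0], [0.0, -0.0, -1.0]]
force: [0.1, 0.5, 1.3]
width: 0.0593
```

Request:
{"fn": "carry_out", "kwargs": {"steps": [{"dp": [0,0,0],"twist": 0,"gripper": 0.4},{"dp": [0,0,0],"twist": 0,"gripper": 0.45},{"dp": [0,0,0],"twist": 0,"gripper": 0.5},{"dp": [0,0,0],"twist": 0,"gripper": 0.55},{"dp": [0,0,0],"twist": 0,"gripper": 0.6},{"dp": [0,0,0],"twist": 0,"gripper": 0.7},{"dp": [0,0,0],"twist": 0,"gripper": 0.8},{"dp": [0,0,0],"twist": 0,"gripper": 0.8}], "newtons": 30}}

```text
time: 4.2
tool_pos: [0.5172, -0.33, 0.0151]
orientation: [[0.045, 0.999, 0.0], [0.999, -0.045, -0.0], [-0.0, 0.0, -1.0]]
force: [-2.2, 1.3, 5.2]
width: 0.0448
```

Request:
{"fn": "carry_out", "kwargs": {"steps": [{"dp": [0,0,0.5],"twist": 0,"gripper": 0.8},{"dp": [0,0,0.8],"twist": 0,"gripper": 0.8},{"dp": [0,0,1],"twist": 0,"gripper": 0.8},{"dp": [0,0,1.5],"twist": 0,"gripper": 0.8},{"dp": [0,0,1.5],"twist": 0,"gripper": 0.8},{"dp": [0,0,1.5],"twist": 0,"gripper": 0.8},{"dp": [0,0,1.5],"twist": 0,"gripper": 0.8},{"dp": [0,0,0],"twist": 0,"gripper": 0.8}]}}

```text
time: 4.87
tool_pos: [0.5184, -0.3308, 0.101]
orientation: [[0.045, 0.999, 0.004], [0.999, -0.045, -0.002], [-0.002, 0.004, -1.0]]
force: [0.7, -0.4, -1.1]
width: 0.0452
```

Run:
```python
from h import *
o=ctrl.get_obs();print(o["tool_pos"],o["force"],o["width"],o["torque"])
a=cv2.cvtColor(ctrl.grab_frame("scene"),cv2.COLOR_RGB2BGR)
cv2.imwrite("pics/p2.png",cv2.resize(a[150:250,130:230],(600,600),interpolation=2))
```

```text
[ 0.51839122 -0.33075283  0.10103642] [ 0.68436651 -0.44178494 -1.09058308] 0.04518457360272993 [-0.03820283 -0.03578028 -0.00112926]
```

View pics/p2.png

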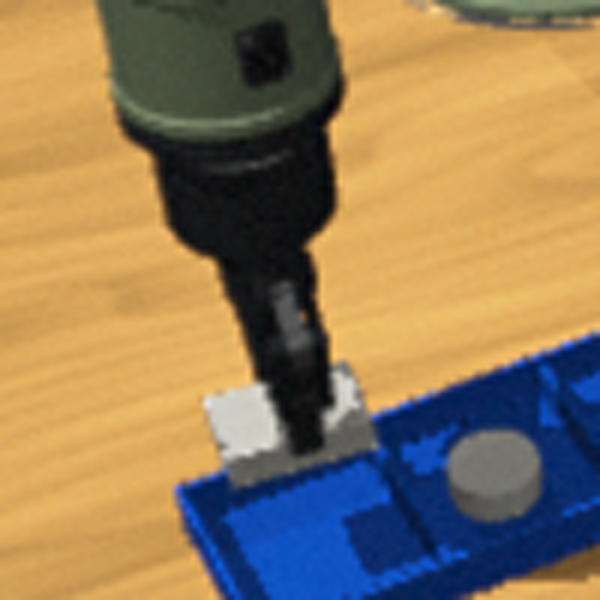

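The blank is held level, with the gripper tip about halfway up its side, and it's clear of the tray at (290,430). Next is the transfer to the jig.

Request:
{"fn": "carry_out", "kwargs": {"steps": [{"dp": [0,0,2.5],"twist": 0,"gripper": 0.8},{"dp": [0,0,3],"twist": 0,"gripper": 0.8},{"dp": [0,0.5,3],"twist": 0,"gripper": 0.8},{"dp": [0.3,1,3],"twist": 0,"gripper": 0.8},{"dp": [0.4,2,1.5],"twist": 0,"gripper": 0.8},{"dp": [0.4,2.5,0],"twist": 0,"gripper": 0.8},{"dp": [0.4,2.5,0],"twist": 0,"gripper": 0.8},{"dp": [0.4,2.5,0],"twist": 0,"gripper": 0.8}]}}

```text
time: 5.58
tool_pos: [0.536, -0.2187, 0.2273]
orientation: [[0.045, 0.999, -0.0], [0.999, -0.045, 0.0], [0.0, -0.0, -1.0]]
force: [-0.1, 0.4, -1.3]
width: 0.0448
```

Request:
{"fn": "carry_out", "kwargs": {"steps": [{"dp": [0.4,2.5,0],"twist": 0,"gripper": 0.8},{"dp": [0.4,2.5,0],"twist": 0,"gripper": 0.8},{"dp": [0.4,2.5,0],"twist": 0,"gripper": 0.8},{"dp": [0.4,2.5,0],"twist": 0,"gripper": 0.8},{"dp": [0.4,2.5,0],"twist": 0,"gripper": 0.8},{"dp": [0.4,2.5,0],"twist": 0,"gripper": 0.8},{"dp": [0.4,2.5,0],"twist": 0,"gripper": 0.8},{"dp": [0.4,2.5,0],"twist": 0,"gripper": 0.8}]}}

```text
time: 6.25
tool_pos: [0.5679, -0.0186, 0.227]
orientation: [[0.045, 0.999, -0.001], [0.999, -0.045, 0.0], [-0.0, -0.001, -1.0]]
force: [0.5, -0.8, -2.3]
width: 0.0445
```

Request:
{"fn": "carry_out", "kwargs": {"steps": [{"dp": [0.5,2.5,0],"twist": 0,"gripper": 0.8},{"dp": [0.5,2.5,0],"twist": 0,"gripper": 0.8},{"dp": [0.5,2.5,0],"twist": 0,"gripper": 0.8},{"dp": [0.5,2.5,0],"twist": 0,"gripper": 0.8},{"dp": [0.5,2.5,0],"twist": 0,"gripper": 0.8},{"dp": [0.3,2.0,0],"twist": 0,"gripper": 0.8},{"dp": [0.2,1.0,0],"twist": 0,"gripper": 0.8},{"dp": [0,0,0],"twist": 0,"gripper": 0.8}]}}

```text
time: 6.92
tool_pos: [0.5979, 0.1376, 0.2266]
orientation: [[0.042, 0.999, -0.001], [0.999, -0.042, 0.0], [0.0, -0.001, -1.0]]
force: [-0.2, -0.5, -1.0]
width: 0.0452
```

Request:
{"fn": "carry_out", "kwargs": {"steps": [{"dp": [0.3,1.5,0],"twist": 0,"gripper": 0.8},{"dp": [0,2,0],"twist": 0,"gripper": 0.8},{"dp": [0,1.4,-0.5],"twist": 0,"gripper": 0.8},{"dp": [0,0,-2],"twist": 0,"gripper": 0.8},{"dp": [0,0,-2],"twist": 0,"gripper": 0.8},{"dp": [0,0,-1.5],"twist": 0,"gripper": 0.8},{"dp": [0,0,-1],"twist": 0,"gripper": 0.8},{"dp": [0,0,0],"twist": 0,"gripper": 0.8}]}}

```text
time: 7.58
tool_pos: [0.6002, 0.1833, 0.1552]
orientation: [[0.045, 0.999, -0.003], [0.999, -0.045, -0.001], [-0.002, -0.003, -1.0]]
force: [-0.3, -0.3, -1.0]
width: 0.0446
```

Run:
```python
from h import *
o=ctrl.get_obs();print(o["tool_pos"],o["force"],o["width"],o["torque"])
a=cv2.cvtColor(ctrl.grab_frame("scene"),cv2.COLOR_RGB2BGR);b=cv2.cvtColor(ctrl.grab_frame("top"),cv2.COLOR_RGB2BGR)
W=np.hstack([cv2.resize(a[130:230,290:390],(400,400),interpolation=2),cv2.resize(b[160:260,150:250],(400,400),interpolation=2)])
cv2.imwrite("pics/p3.png",W)
```

```text
[0.60017754 0.18329809 0.15519963] [-0.25542285 -0.30042259 -0.9947293 ] 0.04464071161712857 [-0.00457028 -0.01606341 -0.03424507]
```

View pics/p3.png

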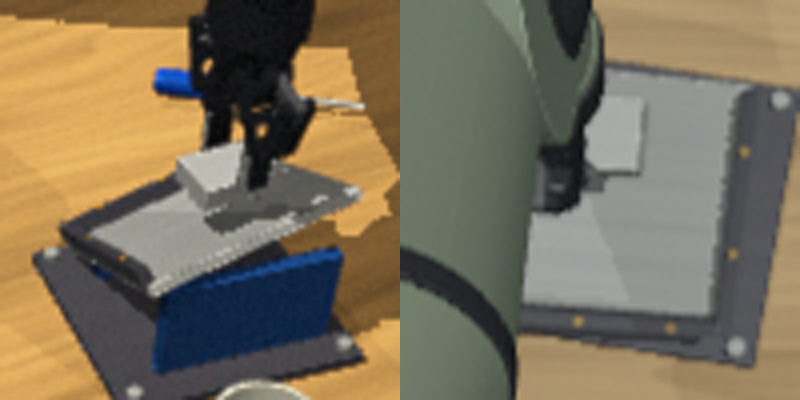

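The blank is over the upper half of the plate, just right of the fingers. I'll lower it to contact in small steps with the grip at 20 N.

Request:
{"fn": "carry_out", "kwargs": {"steps": [{"dp": [0,0.2,-0.4],"twist": 0,"gripper": 0.8},{"dp": [0,0,-0.4],"twist": 0,"gripper": 0.8},{"dp": [0,0,-0.3],"twist": 0,"gripper": 0.8},{"dp": [0,0,-0.2],"twist": 0,"gripper": 0.8},{"dp": [0,0,-0.15],"twist": 0,"gripper": 0.8},{"dp": [0,0,-0.1],"twist": 0,"gripper": 0.8},{"dp": [0,0,-0.1],"twist": 0,"gripper": 0.8},{"dp": [0,0,0],"twist": 0,"gripper": 0.8}], "newtons": 20}}

```text
time: 8.35
tool_pos: [0.6011, 0.1861, 0.1407]
orientation: [[0.045, 0.999, -0.0], [0.999, -0.045, -0.0], [-0.0, -0.0, -1.0]]
force: [0.4, 0.6, -1.4]
width: 0.0449
```

Request:
{"fn": "carry_out", "kwargs": {"steps": [{"dp": [0,0,-0.1],"twist": 0,"gripper": 0.8},{"dp": [0,0,-0.1],"twist": 0,"gripper": 0.8},{"dp": [0,0,-0.1],"twist": 0,"gripper": 0.8},{"dp": [0,0,0],"twist": 0,"gripper": 0.8},{"dp": [0,0,0],"twist": 0,"gripper": 0.8},{"dp": [0,0,0],"twist": 0,"gripper": 0.8},{"dp": [0,0,0],"twist": 0,"gripper": 0.8},{"dp": [0,0,0],"twist": 0,"gripper": 0.8}]}}

```text
time: 9.02
tool_pos: [0.6012, 0.1861, 0.1379]
orientation: [[0.045, 0.999, 0.0], [0.999, -0.045, 0.0], [0.0, 0.0, -1.0]]
force: [0.5, -0.3, -1.7]
width: 0.0445
```

Request:
{"fn": "carry_out", "kwargs": {"steps": [{"dp": [0,0,-0.1],"twist": 0,"gripper": 0.8},{"dp": [0,0,-0.1],"twist": 0,"gripper": 0.8},{"dp": [0,0,-0.1],"twist": 0,"gripper": 0.8},{"dp": [0,0,0],"twist": 0,"gripper": 0.8},{"dp": [0,0,0],"twist": 0,"gripper": 0.8},{"dp": [0,0,0],"twist": 0,"gripper": 0.8},{"dp": [0,0,0],"twist": 0,"gripper": 0.8},{"dp": [0,0,0],"twist": 0,"gripper": 0.8}]}}

```text
time: 9.68
tool_pos: [0.6013, 0.1861, 0.135]
orientation: [[0.045, 0.999, 0.0], [0.999, -0.045, -0.0], [0.0, 0.0, -1.0]]
force: [-1.4, -0.3, 5.8]
width: 0.045
```

Contact came at z≈0.136, as predicted. I'll lower a little more so the blank pivots in the pads onto the slope.

Request:
{"fn": "carry_out", "kwargs": {"steps": [{"dp": [0,0,-0.1],"twist": 0,"gripper": 0.8},{"dp": [0,0,0],"twist": 0,"gripper": 0.8},{"dp": [0,0,-0.1],"twist": 0,"gripper": 0.8},{"dp": [0,0,0],"twist": 0,"gripper": 0.8},{"dp": [0,0,-0.1],"twist": 0,"gripper": 0.8},{"dp": [0,0,0],"twist": 0,"gripper": 0.8},{"dp": [0,0,0],"twist": 0,"gripper": 0.8},{"dp": [0,0,0],"twist": 0,"gripper": 0.8}]}}

```text
time: 10.35
tool_pos: [0.601, 0.1855, 0.1321]
orientation: [[0.045, 0.999, -0.0], [0.999, -0.045, -0.001], [-0.001, -0.0, -1.0]]
force: [-3.7, -5.8, 9.6]
width: 0.0449
```

Run:
```python
from h import *
o=ctrl.get_obs();print(o["tool_pos"],o["force"],o["width"],o["torque"])
a=cv2.cvtColor(ctrl.grab_frame("scene"),cv2.COLOR_RGB2BGR)
cv2.imwrite("pics/p4.png",cv2.resize(a[140:220,310:390],(600,600),interpolation=2))
```

```text
[0.60098639 0.18548187 0.13205699] [-3.71665774 -5.81959834  9.60508108] 0.04494495605809014 [-0.76396606  0.73531868  0.02383878]
```

View pics/p4.png

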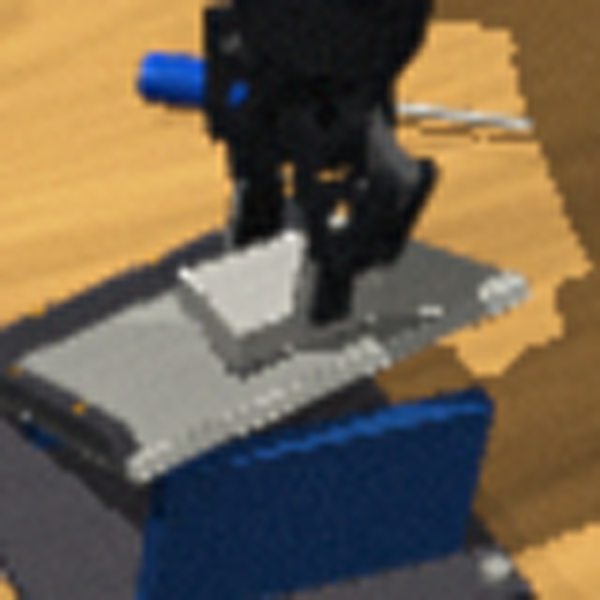

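The blank has tilted towards the plate's slope in y. A couple more millimetres.

Request:
{"fn": "carry_out", "kwargs": {"steps": [{"dp": [0,0,-0.1],"twist": 0,"gripper": 0.8},{"dp": [0,0,0],"twist": 0,"gripper": 0.8},{"dp": [0,0,-0.1],"twist": 0,"gripper": 0.8},{"dp": [0,0,0],"twist": 0,"gripper": 0.8},{"dp": [0,0,-0.1],"twist": 0,"gripper": 0.8},{"dp": [0,0,0],"twist": 0,"gripper": 0.8},{"dp": [0,0,0],"twist": 0,"gripper": 0.8},{"dp": [0,0,0],"twist": 0,"gripper": 0.8}]}}

```text
time: 11.07
tool_pos: [0.6007, 0.1852, 0.129]
orientation: [[0.045, 0.999, -0.001], [0.999, -0.045, -0.001], [-0.001, -0.001, -1.0]]
force: [-6.4, -5.9, 10.4]
width: 0.0448
```

Run:
```python
from h import *
o=ctrl.get_obs();print(o["tool_pos"],o["force"],o["width"],o["torque"])
a=cv2.cvtColor(ctrl.grab_frame("scene"),cv2.COLOR_RGB2BGR)
cv2.imwrite("pics/p5.png",cv2.resize(a[140:220,310:390],(600,600),interpolation=2))
```

```text
[0.60071056 0.18522609 0.12901078] [-6.44924445 -5.92134662 10.35347146] 0.04482389943167794 [-1.04182975  1.1602155   0.07936849]
```

View pics/p5.png

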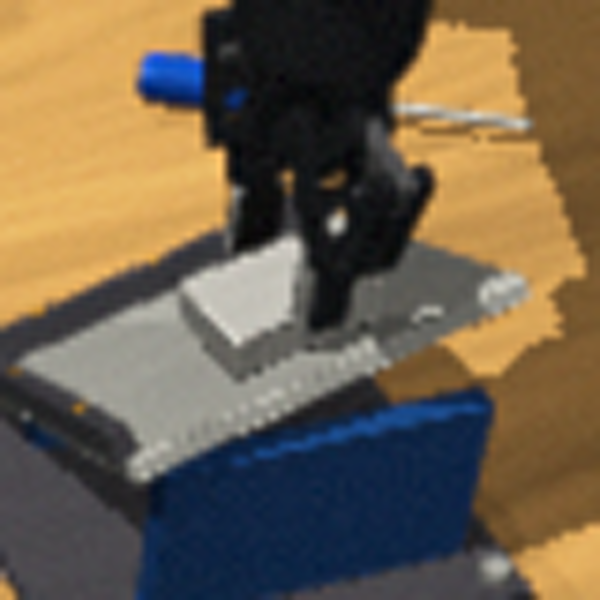

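The uphill edge is now nearly flush with the plate. I'll relieve the press, open and lift.

Request:
{"fn": "carry_out", "kwargs": {"steps": [{"dp": [0,0,0.1],"twist": 0,"gripper": 0.8},{"dp": [0,0,0],"twist": 0,"gripper": 0},{"dp": [0,0,0.5],"twist": 0,"gripper": 0},{"dp": [0,0,2],"twist": 0,"gripper": 0},{"dp": [0,0,3],"twist": 0,"gripper": 0},{"dp": [0,0,3],"twist": 0,"gripper": 0},{"dp": [0,0,2],"twist": 0,"gripper": 0},{"dp": [0,0,0],"twist": 0,"gripper": 0}]}}

```text
time: 11.78
tool_pos: [0.6029, 0.1866, 0.2394]
orientation: [[0.045, 0.999, 0.006], [0.999, -0.045, 0.002], [0.003, 0.005, -1.0]]
force: [1.1, -0.6, -0.7]
width: 0.0853
```

Run:
```python
from h import *
o=ctrl.get_obs();print(o["tool_pos"],o["force"],o["width"],o["torque"])
a=cv2.cvtColor(ctrl.grab_frame("scene"),cv2.COLOR_RGB2BGR);b=cv2.cvtColor(ctrl.grab_frame("top"),cv2.COLOR_RGB2BGR)
W=np.hstack([cv2.resize(a[130:230,290:390],(400,400),interpolation=2),cv2.resize(b[160:260,150:250],(400,400),interpolation=2)])
cv2.imwrite("pics/p6.png",W)
```

```text
[0.60285481 0.18662255 0.23936655] [ 1.1386337  -0.57593088 -0.65509407] 0.08525934133969681 [ 0.00604947 -0.05738401 -0.00449387]
```

View pics/p6.png

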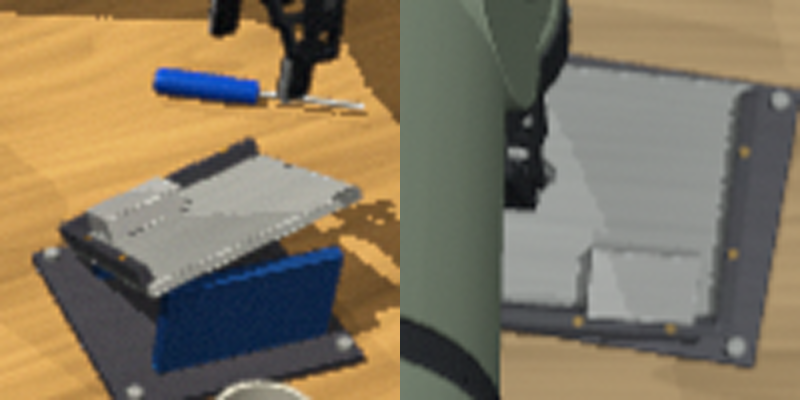

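The blank slid down to the lower fence and stopped a few mm short of the end fence; in the top crop its right edge is at x≈700 against the fence at ≈713. I'll measure that gap.

```bash
cat >> h.py <<'E'
SR=seatR(np.radians(-8.34));SO=np.array([.503,.1145,.042])
def toseat(n,uv,z):
    o,D=ray(n,uv);o=SR.T@(o-SO);D=D@SR
    return (o+D*((z-o[2])/D[:,2])[:,None])*1000
def w(*p): return (SR@np.array(p,float)/1000+SO).round(4)
E
python3 - <<'E'
from h import *
for n,q in (("top",np.array([[590,247],[700,252],[697,322],[587,318]])/4.+[50,160]-.4),("scene",np.array([[90,212],[165,178],[190,205],[110,243]])/4.+[290,130]-.4)):
    print(n,toseat(n,q,.02).round(1).tolist())
print("fence top(z14) top",toseat("top",np.array([[713,318],[742,152]])/4.+[50,160]-.4,.014))
for y in (75,85,95): print(y,w(23,y,0),w(23,y,10))
print(SR.round(3))
E
```

```text
top [[47.4, 82.9, 20.0], [50.3, 12.8, 20.0], [1.7, 9.4, 20.0], [-1.4, 80.3, 20.0]]
scene [[10.0, 14.4, 20.0], [11.5, 85.0, 20.0], [93.3, 68.3, 20.0], [94.6, -4.0, 20.0]]
fence top(z14) top [[  3.0588889   -1.28778542  14.        ]
 [118.62109798  -7.0632825   14.        ]]
75 [0.5265 0.1848 0.0677] [0.522  0.1831 0.0764]
85 [0.5269 0.1946 0.0698] [0.5224 0.1929 0.0785]
95 [0.5273 0.2043 0.0718] [0.5228 0.2027 0.0806]
[[ 0.889  0.041 -0.456]
 [-0.13   0.977 -0.167]
 [ 0.438  0.208  0.874]]
```

Request:
{"fn": "carry_out", "kwargs": {"steps": [{"dp": [-1,0.4,0],"twist": 0,"gripper": 1},{"dp": [-1.5,0.6,0],"twist": 0,"gripper": 1},{"dp": [-1.5,0.6,0],"twist": 0,"gripper": 1},{"dp": [-1.5,0.6,0],"twist": 0,"gripper": 1},{"dp": [-1.5,0.6,0],"twist": 0,"gripper": 1},{"dp": [-1,0.3,-2],"twist": 0,"gripper": 1},{"dp": [0,0,-2.5],"twist": 0,"gripper": 1},{"dp": [0,0,-2.5],"twist": 0,"gripper": 1}]}}

```text
time: 12.55
tool_pos: [0.5196, 0.2179, 0.1636]
orientation: [[0.043, 0.999, -0.0], [0.999, -0.043, 0.0], [0.0, -0.0, -1.0]]
force: [1.3, 1.7, -0.6]
width: -0.0
```

Request:
{"fn": "carry_out", "kwargs": {"steps": [{"dp": [0,0,-2.5],"twist": 0,"gripper": 1},{"dp": [0,0,-1.5],"twist": 0,"gripper": 1},{"dp": [0,0,-1],"twist": 0,"gripper": 1},{"dp": [0,0,0],"twist": 0,"gripper": 1},{"dp": [0,0,0],"twist": 0,"gripper": 1},{"dp": [0,0,0],"twist": 0,"gripper": 1},{"dp": [0,0,0],"twist": 0,"gripper": 1},{"dp": [0,0,0],"twist": 0,"gripper": 1}]}}

```text
time: 13.22
tool_pos: [0.5215, 0.2174, 0.1157]
orientation: [[0.045, 0.999, 0.001], [0.999, -0.045, 0.001], [0.001, 0.001, -1.0]]
force: [-0.3, 0.0, 0.8]
width: 0.0003
```

Run:
```python
from h import *
o=ctrl.get_obs();print(o["tool_pos"],o["force"],o["width"],o["torque"])
a=cv2.cvtColor(ctrl.grab_frame("scene"),cv2.COLOR_RGB2BGR);b=cv2.cvtColor(ctrl.grab_frame("top"),cv2.COLOR_RGB2BGR)
W=np.hstack([cv2.resize(a[130:230,290:390],(400,400),interpolation=2),cv2.resize(b[160:260,150:250],(400,400),interpolation=2)])
cv2.imwrite("pics/p7.png",W)
```

```text
[0.52148871 0.21736728 0.11569327] [-0.30154374  0.01374584  0.77112379] 0.0003265866878515715 [ 0.00103501  0.01292904 -0.01716206]
```

View pics/p7.png

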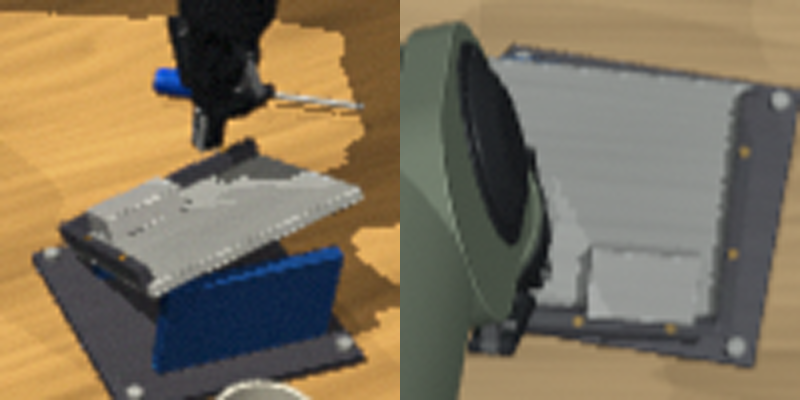

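The blank hasn't moved, and the closed fingers are above the plate beyond its +y end. I'll go down next to it.

Request:
{"fn": "carry_out", "kwargs": {"steps": [{"dp": [0.2,0,-0.5],"twist": 0,"gripper": 1},{"dp": [0,0,-0.8],"twist": 0,"gripper": 1},{"dp": [0,0,-0.8],"twist": 0,"gripper": 1},{"dp": [0,0,-0.5],"twist": 0,"gripper": 1},{"dp": [0,0,-0.3],"twist": 0,"gripper": 1},{"dp": [0,0,-0.1],"twist": 0,"gripper": 1},{"dp": [0,0,0],"twist": 0,"gripper": 1},{"dp": [0,0,0],"twist": 0,"gripper": 1}]}}

```text
time: 13.98
tool_pos: [0.5232, 0.2171, 0.0849]
orientation: [[0.045, 0.999, 0.0], [0.999, -0.045, 0.0], [0.0, 0.0, -1.0]]
force: [0.3, 0.1, -0.5]
width: 0.0005
```

Request:
{"fn": "carry_out", "kwargs": {"steps": [{"dp": [-0.01,-0.2,-0.04],"twist": 0,"gripper": 1},{"dp": [-0.01,-0.2,-0.04],"twist": 0,"gripper": 1},{"dp": [-0.01,-0.2,-0.04],"twist": 0,"gripper": 1},{"dp": [-0.01,-0.2,-0.04],"twist": 0,"gripper": 1},{"dp": [-0.01,-0.2,-0.04],"twist": 0,"gripper": 1},{"dp": [-0.01,-0.2,-0.04],"twist": 0,"gripper": 1},{"dp": [-0.01,-0.15,-0.03],"twist": 0,"gripper": 1},{"dp": [-0.01,-0.15,-0.03],"twist": 0,"gripper": 1}]}}

```text
time: 14.65
tool_pos: [0.5224, 0.2019, 0.0818]
orientation: [[0.045, 0.999, -0.0], [0.999, -0.045, -0.0], [-0.0, -0.0, -1.0]]
force: [0.6, -0.1, 0.1]
width: 0.0
```

Request:
{"fn": "carry_out", "kwargs": {"steps": [{"dp": [-0.01,-0.1,-0.02],"twist": 0,"gripper": 1},{"dp": [0,-0.1,-0.02],"twist": 0,"gripper": 1},{"dp": [-0.01,-0.1,-0.02],"twist": 0,"gripper": 1},{"dp": [0,-0.1,-0.02],"twist": 0,"gripper": 1},{"dp": [-0.01,-0.1,-0.02],"twist": 0,"gripper": 1},{"dp": [0,-0.1,-0.02],"twist": 0,"gripper": 1},{"dp": [0,0,0],"twist": 0,"gripper": 1},{"dp": [0,0,0],"twist": 0,"gripper": 1}]}}

```text
time: 15.32
tool_pos: [0.522, 0.1961, 0.0806]
orientation: [[0.045, 0.999, -0.0], [0.999, -0.045, -0.0], [-0.0, -0.0, -1.0]]
force: [0.5, -0.4, -0.8]
width: -0.0001
```

Run:
```python
from h import *
o=ctrl.get_obs();print(o["tool_pos"],o["force"],o["width"],o["torque"])
a=cv2.cvtColor(ctrl.grab_frame("scene"),cv2.COLOR_RGB2BGR);b=cv2.cvtColor(ctrl.grab_frame("top"),cv2.COLOR_RGB2BGR)
W=np.hstack([cv2.resize(a[150:220,300:370],(400,400),interpolation=2),cv2.resize(b[190:260,180:250],(400,400),interpolation=2)])
cv2.imwrite("pics/p8.png",W)
```

```text
[0.52204601 0.19606292 0.08064123] [ 0.49313478 -0.40403816 -0.84695922] -7.29764856060955e-05 [0.02821294 0.02183705 0.04680592]
```

View pics/p8.png

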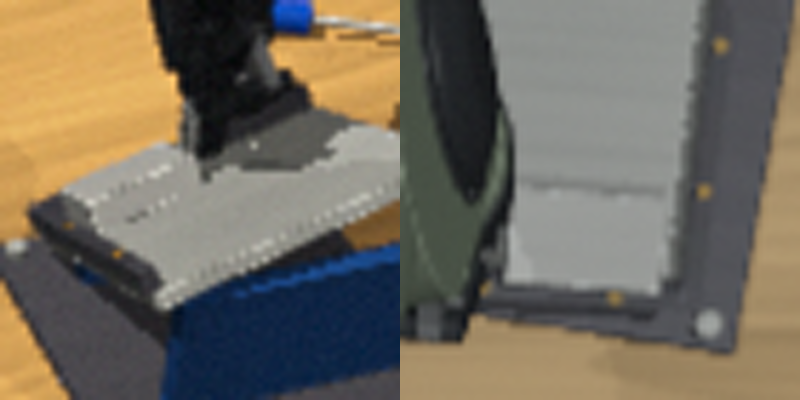

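The fingers are at or near the +y end of the blank and no load shows yet. Continuing at 1 mm per row.

Request:
{"fn": "carry_out", "kwargs": {"steps": [{"dp": [-0.01,-0.1,-0.02],"twist": 0,"gripper": 1},{"dp": [0,-0.1,-0.02],"twist": 0,"gripper": 1},{"dp": [-0.01,-0.1,-0.02],"twist": 0,"gripper": 1},{"dp": [0,-0.1,-0.02],"twist": 0,"gripper": 1},{"dp": [0,0,0],"twist": 0,"gripper": 1},{"dp": [0,0,0],"twist": 0,"gripper": 1},{"dp": [0,0,0],"twist": 0,"gripper": 1},{"dp": [0,0,0],"twist": 0,"gripper": 1}]}}

```text
time: 16.08
tool_pos: [0.5219, 0.1921, 0.0799]
orientation: [[0.045, 0.999, 0.0], [0.999, -0.045, -0.0], [-0.0, 0.0, -1.0]]
force: [0.7, 0.2, 0.9]
width: -0.0001
```

Request:
{"fn": "carry_out", "kwargs": {"steps": [{"dp": [-0.01,-0.1,-0.02],"twist": 0,"gripper": 1},{"dp": [0,-0.1,-0.02],"twist": 0,"gripper": 1},{"dp": [-0.01,-0.05,-0.01],"twist": 0,"gripper": 1},{"dp": [0,0,0],"twist": 0,"gripper": 1},{"dp": [0,0,0],"twist": 0,"gripper": 1},{"dp": [0,0,0],"twist": 0,"gripper": 1},{"dp": [0,0,0],"twist": 0,"gripper": 1},{"dp": [0,0,0],"twist": 0,"gripper": 1}]}}

```text
time: 16.75
tool_pos: [0.5217, 0.1896, 0.0794]
orientation: [[0.045, 0.999, -0.0], [0.999, -0.045, -0.0], [-0.0, -0.0, -1.0]]
force: [-0.3, 0.9, -0.3]
width: 0.0004
```

Run:
```python
from h import *
o=ctrl.get_obs();print(o["tool_pos"],o["force"],o["width"],o["torque"])
a=cv2.cvtColor(ctrl.grab_frame("scene"),cv2.COLOR_RGB2BGR);b=cv2.cvtColor(ctrl.grab_frame("top"),cv2.COLOR_RGB2BGR)
W=np.hstack([cv2.resize(a[150:220,300:370],(400,400),interpolation=2),cv2.resize(b[190:260,180:250],(400,400),interpolation=2)])
cv2.imwrite("pics/p9.png",W)
```

```text
[0.52165255 0.18964217 0.07936433] [-0.3227679   0.85514153 -0.25300787] 0.00037320357280663666 [-0.09728788  0.07316605  0.01207222]
```

View pics/p9.png

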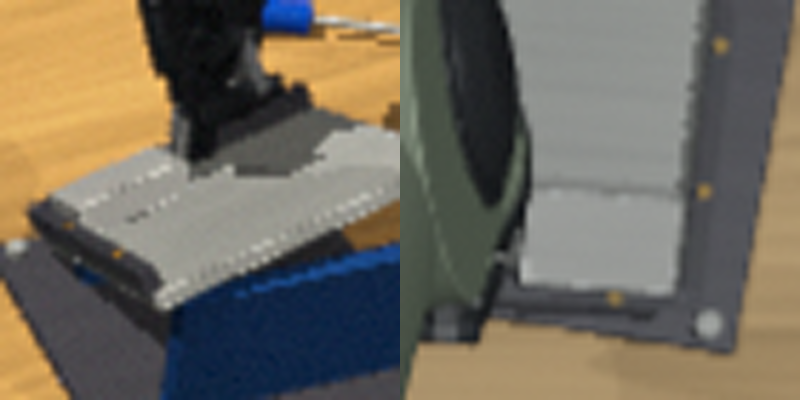

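The blank is moving, with its right edge now at ≈680 in the crop. I'll push in 1 mm steps and watch the force.

Request:
{"fn": "carry_out", "kwargs": {"steps": [{"dp": [-0.01,-0.1,-0.02],"twist": 0,"gripper": 1},{"dp": [0,0,0],"twist": 0,"gripper": 1},{"dp": [0,-0.05,-0.01],"twist": 0,"gripper": 1},{"dp": [0,0,0],"twist": 0,"gripper": 1},{"dp": [0,0,0],"twist": 0,"gripper": 1},{"dp": [0,0,0],"twist": 0,"gripper": 1},{"dp": [0,0,0],"twist": 0,"gripper": 1},{"dp": [0,0,0],"twist": 0,"gripper": 1}]}}

```text
time: 17.52
tool_pos: [0.5216, 0.1881, 0.0791]
orientation: [[0.045, 0.999, -0.0], [0.999, -0.045, -0.0], [-0.0, -0.0, -1.0]]
force: [0.3, 0.6, -0.3]
width: 0.0001
```

Request:
{"fn": "carry_out", "kwargs": {"steps": [{"dp": [-0.01,-0.1,-0.02],"twist": 0,"gripper": 1},{"dp": [0,0,0],"twist": 0,"gripper": 1},{"dp": [0,0,0],"twist": 0,"gripper": 1},{"dp": [0,0,0],"twist": 0,"gripper": 1},{"dp": [0,0,0],"twist": 0,"gripper": 1},{"dp": [0,0,0],"twist": 0,"gripper": 1},{"dp": [0,0,0],"twist": 0,"gripper": 1},{"dp": [0,0,0],"twist": 0,"gripper": 1}]}}

```text
time: 18.18
tool_pos: [0.5215, 0.1872, 0.0789]
orientation: [[0.045, 0.999, -0.0], [0.999, -0.045, 0.0], [0.0, -0.0, -1.0]]
force: [-0.2, -0.4, -0.6]
width: 0.0
```

Request:
{"fn": "carry_out", "kwargs": {"steps": [{"dp": [0,-0.1,-0.02],"twist": 0,"gripper": 1},{"dp": [0,0,0],"twist": 0,"gripper": 1},{"dp": [0,0,0],"twist": 0,"gripper": 1},{"dp": [0,0,0],"twist": 0,"gripper": 1},{"dp": [0,0,0],"twist": 0,"gripper": 1},{"dp": [0,0,0],"twist": 0,"gripper": 1},{"dp": [0,0,0],"twist": 0,"gripper": 1},{"dp": [0,0,0],"twist": 0,"gripper": 1}]}}

```text
time: 18.85
tool_pos: [0.5215, 0.1861, 0.0787]
orientation: [[0.045, 0.999, 0.0], [0.999, -0.045, -0.0], [-0.0, 0.0, -1.0]]
force: [0.6, -0.3, -0.6]
width: 0.0005
```

Run:
```python
from h import *
o=ctrl.get_obs();print(o["tool_pos"],o["force"],o["width"],o["torque"])
a=cv2.cvtColor(ctrl.grab_frame("scene"),cv2.COLOR_RGB2BGR);b=cv2.cvtColor(ctrl.grab_frame("top"),cv2.COLOR_RGB2BGR)
W=np.hstack([cv2.resize(a[150:220,300:370],(400,400),interpolation=2),cv2.resize(b[190:260,180:250],(400,400),interpolation=2)])
cv2.imwrite("pics/p10.png",W)
```

```text
[0.52148211 0.18610623 0.0786761 ] [ 0.60985994 -0.28705058 -0.59032123] 0.000508291691303313 [-0.01133903  0.01425568 -0.01210646]
```

View pics/p10.png

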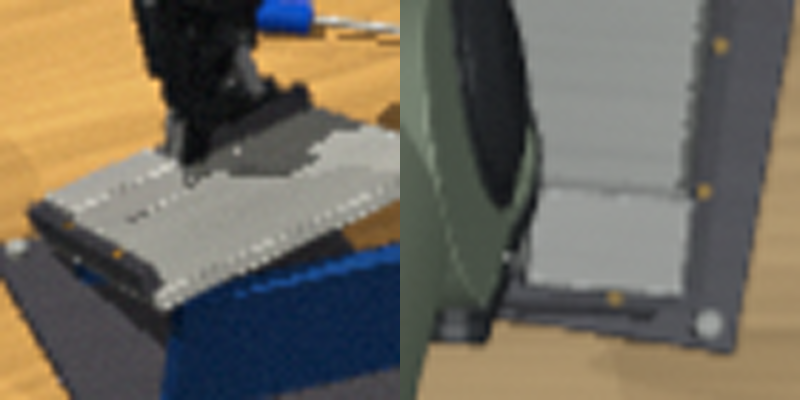

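It's nearly home: the dark gap at x≈690 has almost closed. I'll push on until the force rises.

Request:
{"fn": "carry_out", "kwargs": {"steps": [{"dp": [0,-0.07,-0.01],"twist": 0,"gripper": 1},{"dp": [0,0,0],"twist": 0,"gripper": 1},{"dp": [0,0,0],"twist": 0,"gripper": 1},{"dp": [0,0,0],"twist": 0,"gripper": 1},{"dp": [0,0,0],"twist": 0,"gripper": 1},{"dp": [0,0,0],"twist": 0,"gripper": 1},{"dp": [0,0,0],"twist": 0,"gripper": 1},{"dp": [0,0,0],"twist": 0,"gripper": 1}]}}

```text
time: 19.62
tool_pos: [0.5215, 0.1854, 0.0786]
orientation: [[0.045, 0.999, -0.0], [0.999, -0.045, 0.0], [0.0, -0.0, -1.0]]
force: [0.2, 0.9, 0.1]
width: -0.0002
```

Request:
{"fn": "carry_out", "kwargs": {"steps": [{"dp": [0,-0.07,-0.02],"twist": 0,"gripper": 1},{"dp": [0,0,0],"twist": 0,"gripper": 1},{"dp": [0,0,0],"twist": 0,"gripper": 1},{"dp": [0,0,0],"twist": 0,"gripper": 1},{"dp": [0,0,0],"twist": 0,"gripper": 1},{"dp": [0,0,0],"twist": 0,"gripper": 1},{"dp": [0,0,0],"twist": 0,"gripper": 1},{"dp": [0,0,0],"twist": 0,"gripper": 1}]}}

```text
time: 20.28
tool_pos: [0.5215, 0.1852, 0.0785]
orientation: [[0.044, 0.999, 0.0], [0.999, -0.044, 0.001], [0.001, 0.0, -1.0]]
force: [-1.5, 5.5, 1.4]
width: 0.0001
```

The force stepped to 5.5 N, so the blank is stopped on the end fence. I'll back off and look.

Request:
{"fn": "carry_out", "kwargs": {"steps": [{"dp": [0,0.3,0.06],"twist": 0,"gripper": 1},{"dp": [0,0.7,0.2],"twist": 0,"gripper": 1},{"dp": [0,0.8,0.5],"twist": 0,"gripper": 1},{"dp": [0,0.2,2],"twist": 0,"gripper": 1},{"dp": [0,0,3],"twist": 0,"gripper": 1},{"dp": [0,0,3],"twist": 0,"gripper": 1},{"dp": [0,0,2],"twist": 0,"gripper": 1},{"dp": [0,0,0],"twist": 0,"gripper": 1}]}}

```text
time: 20.95
tool_pos: [0.5231, 0.2059, 0.1902]
orientation: [[0.045, 0.999, 0.005], [0.999, -0.045, 0.003], [0.003, 0.005, -1.0]]
force: [0.5, -0.3, 0.3]
width: -0.0
```

Run:
```python
from h import *
o=ctrl.get_obs();print(o["tool_pos"],o["force"],o["width"],o["torque"])
a=cv2.cvtColor(ctrl.grab_frame("scene"),cv2.COLOR_RGB2BGR);b=cv2.cvtColor(ctrl.grab_frame("top"),cv2.COLOR_RGB2BGR)
cv2.imwrite("pics/s11.png",a);cv2.imwrite("pics/t11.png",b)
W=np.hstack([cv2.resize(a[160:210,300:350],(400,400),interpolation=2),cv2.resize(b[200:250,190:240],(400,400),interpolation=2)])
cv2.imwrite("pics/p11.png",W)
# expected outline of seated blank top
for n in("top","scene"):
    X=np.array([w(*p) for p in ([0,0,20],[46,0,20],[46,70,20],[0,70,20])]);print(n,proj(n,X).round(1).tolist())
```

```text
[0.52307716 0.20592935 0.19022432] [ 0.49899524 -0.28183304  0.29011105] -3.674936159599856e-05 [ 0.04019878  0.01743288 -0.03044869]
top [[227.3, 241.0], [229.3, 224.6], [202.1, 222.3], [200.4, 238.9]]
scene [[307.2, 183.8], [312.4, 186.6], [331.3, 177.8], [325.5, 175.3]]
```

View pics/p11.png

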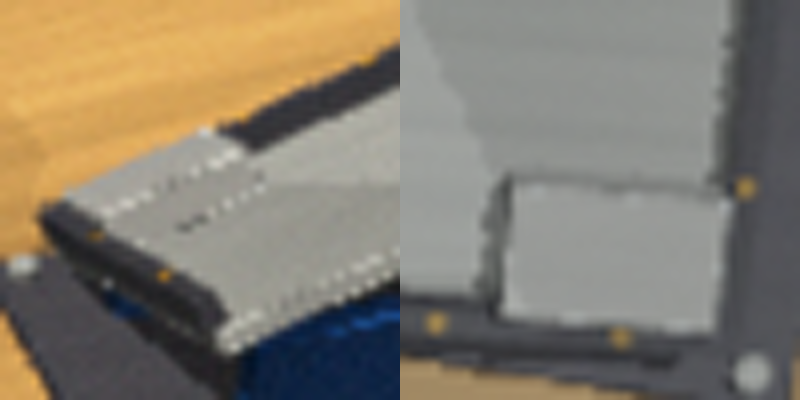

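The blank looks flush at the end fence in the top crop, and the gap at x≈725 is gone. To be sure it's down on the lower fence too, I'll give it a light nudge from the uphill side at mid-length.

Request:
{"fn": "carry_out", "kwargs": {"steps": [{"dp": [1,-1.5,0],"twist": 0,"gripper": 1},{"dp": [1,-1.5,0],"twist": 0,"gripper": 1},{"dp": [1,-1.5,0],"twist": 0,"gripper": 1},{"dp": [1,-1.5,0],"twist": 0,"gripper": 1},{"dp": [0.5,-0.7,-1],"twist": 0,"gripper": 1},{"dp": [0,0,-2],"twist": 0,"gripper": 1},{"dp": [0,0,-2],"twist": 0,"gripper": 1},{"dp": [0,0,-1],"twist": 0,"gripper": 1}]}}

```text
time: 21.72
tool_pos: [0.5649, 0.1379, 0.1226]
orientation: [[0.045, 0.999, -0.004], [0.999, -0.045, -0.001], [-0.001, -0.004, -1.0]]
force: [-0.4, -0.1, -0.1]
width: 0.0001
```

Request:
{"fn": "carry_out", "kwargs": {"steps": [{"dp": [0,0,-1],"twist": 0,"gripper": 1},{"dp": [0,0,-0.5],"twist": 0,"gripper": 1},{"dp": [0,0,0],"twist": 0,"gripper": 1},{"dp": [0,0,0],"twist": 0,"gripper": 1},{"dp": [0,0,0],"twist": 0,"gripper": 1},{"dp": [0,0,0],"twist": 0,"gripper": 1},{"dp": [0,0,0],"twist": 0,"gripper": 1},{"dp": [0,0,0],"twist": 0,"gripper": 1}]}}

```text
time: 22.38
tool_pos: [0.5666, 0.1378, 0.1114]
orientation: [[0.045, 0.999, 0.001], [0.999, -0.045, 0.0], [0.0, 0.001, -1.0]]
force: [0.5, 0.3, -0.1]
width: -0.0002
```

Request:
{"fn": "carry_out", "kwargs": {"steps": [{"dp": [0.2,0,-0.4],"twist": 0,"gripper": 1},{"dp": [0,0,-0.4],"twist": 0,"gripper": 1},{"dp": [0,0,-0.4],"twist": 0,"gripper": 1},{"dp": [0,0,-0.3],"twist": 0,"gripper": 1},{"dp": [0,0,-0.2],"twist": 0,"gripper": 1},{"dp": [0,0,-0.1],"twist": 0,"gripper": 1},{"dp": [0,0,0],"twist": 0,"gripper": 1},{"dp": [0,0,0],"twist": 0,"gripper": 1}]}}

```text
time: 23.05
tool_pos: [0.5685, 0.1377, 0.093]
orientation: [[0.045, 0.999, -0.0], [0.999, -0.045, 0.0], [0.0, -0.0, -1.0]]
force: [0.7, -1.3, -0.5]
width: -0.0001
```

Request:
{"fn": "carry_out", "kwargs": {"steps": [{"dp": [-0.18,0.03,-0.09],"twist": 0,"gripper": 1},{"dp": [-0.18,0.03,-0.09],"twist": 0,"gripper": 1},{"dp": [-0.18,0.02,-0.09],"twist": 0,"gripper": 1},{"dp": [-0.18,0.03,-0.09],"twist": 0,"gripper": 1},{"dp": [-0.18,0.03,-0.09],"twist": 0,"gripper": 1},{"dp": [-0.09,0.01,-0.04],"twist": 0,"gripper": 1},{"dp": [0,0,0],"twist": 0,"gripper": 1},{"dp": [0,0,0],"twist": 0,"gripper": 1}]}}

```text
time: 23.72
tool_pos: [0.5586, 0.1393, 0.0881]
orientation: [[0.045, 0.999, 0.0], [0.999, -0.045, 0.0], [0.0, 0.0, -1.0]]
force: [-0.3, 0.9, 0.8]
width: 0.0001
```

Request:
{"fn": "carry_out", "kwargs": {"steps": [{"dp": [-0.09,0.01,-0.04],"twist": 0,"gripper": 1},{"dp": [-0.09,0.02,-0.05],"twist": 0,"gripper": 1},{"dp": [-0.09,0.01,-0.04],"twist": 0,"gripper": 1},{"dp": [-0.09,0.01,-0.05],"twist": 0,"gripper": 1},{"dp": [0,0,0],"twist": 0,"gripper": 1},{"dp": [0,0,0],"twist": 0,"gripper": 1},{"dp": [0,0,0],"twist": 0,"gripper": 1},{"dp": [0,0,0],"twist": 0,"gripper": 1}]}}

```text
time: 24.38
tool_pos: [0.555, 0.1397, 0.0863]
orientation: [[0.045, 0.999, 0.0], [0.999, -0.045, 0.0], [0.0, 0.0, -1.0]]
force: [0.9, 0.9, 0.5]
width: -0.0001
```

Request:
{"fn": "carry_out", "kwargs": {"steps": [{"dp": [-0.09,0.01,-0.04],"twist": 0,"gripper": 1},{"dp": [0,0,0],"twist": 0,"gripper": 1},{"dp": [-0.09,0.02,-0.05],"twist": 0,"gripper": 1},{"dp": [0,0,0],"twist": 0,"gripper": 1},{"dp": [0,0,0],"twist": 0,"gripper": 1},{"dp": [0,0,0],"twist": 0,"gripper": 1},{"dp": [0,0,0],"twist": 0,"gripper": 1},{"dp": [0,0,0],"twist": 0,"gripper": 1}]}}

```text
time: 25.05
tool_pos: [0.5532, 0.14, 0.0854]
orientation: [[0.045, 0.999, 0.0], [0.999, -0.045, 0.0], [0.0, 0.0, -1.0]]
force: [-0.3, -0.0, 0.1]
width: -0.0003
```

Run:
```python
from h import *
o=ctrl.get_obs();print(o["tool_pos"],o["force"],o["width"],o["torque"])
a=cv2.cvtColor(ctrl.grab_frame("scene"),cv2.COLOR_RGB2BGR);b=cv2.cvtColor(ctrl.grab_frame("top"),cv2.COLOR_RGB2BGR)
W=np.hstack([cv2.resize(a[150:210,300:360],(400,400),interpolation=2),cv2.resize(b[200:250,190:240],(400,400),interpolation=2)])
cv2.imwrite("pics/p12.png",W)
```

```text
[0.55319669 0.1400378  0.08538316] [-0.2862757  -0.00154095  0.14912237] -0.000303302172263146 [-0.00220948  0.04013929  0.02673888]
```

View pics/p12.png

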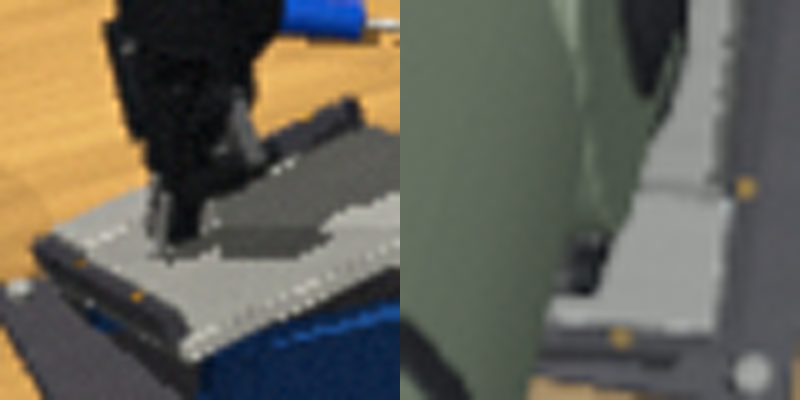

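There's no contact yet and the tip is still just uphill of the blank. Continuing.

Request:
{"fn": "carry_out", "kwargs": {"steps": [{"dp": [-0.09,0.01,-0.04],"twist": 0,"gripper": 1},{"dp": [0,0,0],"twist": 0,"gripper": 1},{"dp": [-0.09,0.02,-0.05],"twist": 0,"gripper": 1},{"dp": [0,0,0],"twist": 0,"gripper": 1},{"dp": [-0.09,0.01,-0.04],"twist": 0,"gripper": 1},{"dp": [0,0,0],"twist": 0,"gripper": 1},{"dp": [0,0,0],"twist": 0,"gripper": 1},{"dp": [0,0,0],"twist": 0,"gripper": 1}]}}

```text
time: 25.82
tool_pos: [0.5505, 0.1404, 0.0841]
orientation: [[0.045, 0.999, -0.0], [0.999, -0.045, -0.0], [-0.0, -0.0, -1.0]]
force: [-0.6, 0.3, -0.2]
width: 0.0001
```

Request:
{"fn": "carry_out", "kwargs": {"steps": [{"dp": [-0.09,0.01,-0.04],"twist": 0,"gripper": 1},{"dp": [0,0,0],"twist": 0,"gripper": 1},{"dp": [0,0,0],"twist": 0,"gripper": 1},{"dp": [0,0,0],"twist": 0,"gripper": 1},{"dp": [0,0,0],"twist": 0,"gripper": 1},{"dp": [0,0,0],"twist": 0,"gripper": 1},{"dp": [0,0,0],"twist": 0,"gripper": 1},{"dp": [0,0,0],"twist": 0,"gripper": 1}]}}

```text
time: 26.48
tool_pos: [0.5496, 0.1405, 0.0837]
orientation: [[0.045, 0.999, -0.0], [0.999, -0.045, 0.0], [0.0, -0.0, -1.0]]
force: [-0.2, -0.1, -0.2]
width: 0.0004
```

Request:
{"fn": "carry_out", "kwargs": {"steps": [{"dp": [-0.09,0.01,-0.04],"twist": 0,"gripper": 1},{"dp": [0,0,0],"twist": 0,"gripper": 1},{"dp": [0,0,0],"twist": 0,"gripper": 1},{"dp": [-0.09,0.01,-0.04],"twist": 0,"gripper": 1},{"dp": [0,0,0],"twist": 0,"gripper": 1},{"dp": [0,0,0],"twist": 0,"gripper": 1},{"dp": [0,0,0],"twist": 0,"gripper": 1},{"dp": [0,0,0],"twist": 0,"gripper": 1}]}}

```text
time: 27.15
tool_pos: [0.5478, 0.1407, 0.0829]
orientation: [[0.045, 0.999, 0.0], [0.999, -0.045, -0.0], [-0.0, 0.0, -1.0]]
force: [0.1, 0.1, 0.9]
width: 0.0002
```

Request:
{"fn": "carry_out", "kwargs": {"steps": [{"dp": [-0.09,0.01,-0.04],"twist": 0,"gripper": 1},{"dp": [0,0,0],"twist": 0,"gripper": 1},{"dp": [0,0,0],"twist": 0,"gripper": 1},{"dp": [0,0,0],"twist": 0,"gripper": 1},{"dp": [0,0,0],"twist": 0,"gripper": 1},{"dp": [0,0,0],"twist": 0,"gripper": 1},{"dp": [0,0,0],"twist": 0,"gripper": 1},{"dp": [0,0,0],"twist": 0,"gripper": 1}]}}

```text
time: 27.82
tool_pos: [0.5469, 0.1408, 0.0825]
orientation: [[0.045, 0.999, 0.0], [0.999, -0.045, 0.0], [0.0, 0.0, -1.0]]
force: [0.6, -0.3, 0.5]
width: -0.0001
```

Request:
{"fn": "carry_out", "kwargs": {"steps": [{"dp": [-0.08,0.01,-0.04],"twist": 0,"gripper": 1},{"dp": [0,0,0],"twist": 0,"gripper": 1},{"dp": [0,0,0],"twist": 0,"gripper": 1},{"dp": [0,0,0],"twist": 0,"gripper": 1},{"dp": [0,0,0],"twist": 0,"gripper": 1},{"dp": [0,0,0],"twist": 0,"gripper": 1},{"dp": [0,0,0],"twist": 0,"gripper": 1},{"dp": [0,0,0],"twist": 0,"gripper": 1}]}}

```text
time: 28.48
tool_pos: [0.5461, 0.1409, 0.0821]
orientation: [[0.045, 0.999, 0.0], [0.999, -0.045, 0.0], [0.0, 0.0, -1.0]]
force: [0.2, -0.4, 1.7]
width: -0.0003
```

Run:
```python
from h import *
o=ctrl.get_obs();print(o["tool_pos"],o["force"],o["width"],o["torque"])
a=cv2.cvtColor(ctrl.grab_frame("scene"),cv2.COLOR_RGB2BGR);b=cv2.cvtColor(ctrl.grab_frame("top"),cv2.COLOR_RGB2BGR)
W=np.hstack([cv2.resize(a[150:210,300:360],(400,400),interpolation=2),cv2.resize(b[200:250,190:240],(400,400),interpolation=2)])
cv2.imwrite("pics/p13.png",W)
```

```text
[0.54609036 0.14091946 0.08209181] [ 0.20616275 -0.37300703  1.68817539] -0.0003382115608466884 [-0.07756874 -0.07651171  0.0302022 ]
```

View pics/p13.png

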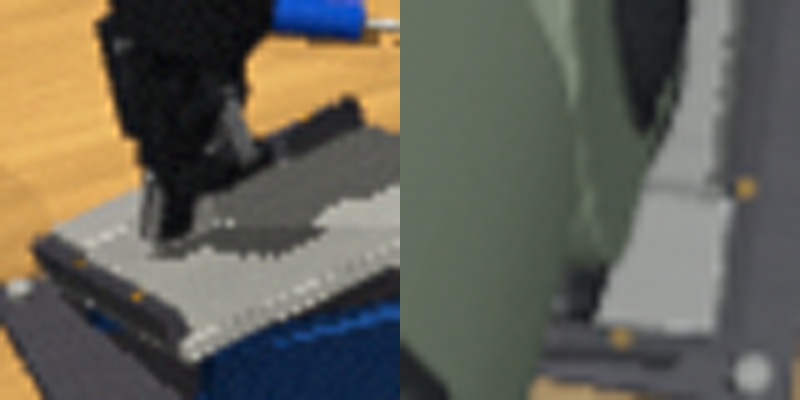

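Request:
{"fn": "carry_out", "kwargs": {"steps": [{"dp": [-0.06,0.01,-0.03],"twist": 0,"gripper": 1},{"dp": [0,0,0],"twist": 0,"gripper": 1},{"dp": [0,0,0],"twist": 0,"gripper": 1},{"dp": [0,0,0],"twist": 0,"gripper": 1},{"dp": [0,0,0],"twist": 0,"gripper": 1},{"dp": [0,0,0],"twist": 0,"gripper": 1},{"dp": [0,0,0],"twist": 0,"gripper": 1},{"dp": [0,0,0],"twist": 0,"gripper": 1}]}}

```text
time: 29.25
tool_pos: [0.5455, 0.141, 0.0818]
orientation: [[0.045, 0.999, 0.0], [0.999, -0.045, 0.0], [0.0, 0.0, -1.0]]
force: [2.7, -1.3, 3.6]
width: 0.0
```

Request:
{"fn": "carry_out", "kwargs": {"steps": [{"dp": [-0.06,0.01,-0.03],"twist": 0,"gripper": 1},{"dp": [0,0,0],"twist": 0,"gripper": 1},{"dp": [0,0,0],"twist": 0,"gripper": 1},{"dp": [0,0,0],"twist": 0,"gripper": 1},{"dp": [0,0,0],"twist": 0,"gripper": 1},{"dp": [0,0,0],"twist": 0,"gripper": 1},{"dp": [0,0,0],"twist": 0,"gripper": 1},{"dp": [0,0,0],"twist": 0,"gripper": 1}]}}

```text
time: 29.92
tool_pos: [0.5453, 0.141, 0.0816]
orientation: [[0.045, 0.999, 0.001], [0.999, -0.045, 0.0], [0.0, 0.001, -1.0]]
force: [5.3, -2.3, 4.9]
width: -0.0
```

The force is now about 7 N, directed off the uphill face, so the blank is held on the lower fence. I'll back off and then confirm the end fence with one more light touch in y.

Request:
{"fn": "carry_out", "kwargs": {"steps": [{"dp": [0.2,-0.03,0.1],"twist": 0,"gripper": 1},{"dp": [0.5,-0.07,0.3],"twist": 0,"gripper": 1},{"dp": [0.6,0,1],"twist": 0,"gripper": 1},{"dp": [0,0,2.5],"twist": 0,"gripper": 1},{"dp": [0,0,3],"twist": 0,"gripper": 1},{"dp": [0,0,2],"twist": 0,"gripper": 1},{"dp": [0,1,0],"twist": 0,"gripper": 1},{"dp": [0,1.5,0],"twist": 0,"gripper": 1}]}}

```text
time: 30.58
tool_pos: [0.5583, 0.1648, 0.1714]
orientation: [[0.046, 0.999, 0.001], [0.999, -0.046, 0.0], [0.0, 0.001, -1.0]]
force: [-0.4, 0.3, -1.1]
width: 0.0003
```

Run:
```python
from h import *
o=ctrl.get_obs();print(o["tool_pos"],o["force"],o["width"],o["torque"])
a=cv2.cvtColor(ctrl.grab_frame("scene"),cv2.COLOR_RGB2BGR);b=cv2.cvtColor(ctrl.grab_frame("top"),cv2.COLOR_RGB2BGR)
W=np.hstack([cv2.resize(a[160:210,300:350],(400,400),interpolation=2),cv2.resize(b[200:250,190:240],(400,400),interpolation=2)])
cv2.imwrite("pics/p14.png",W)
```

```text
[0.5582511  0.1647994  0.17135191] [-0.37846142  0.34167665 -1.08072449] 0.00028321426179566756 [ 0.01612899 -0.01262427  0.01580617]
```

View pics/p14.png

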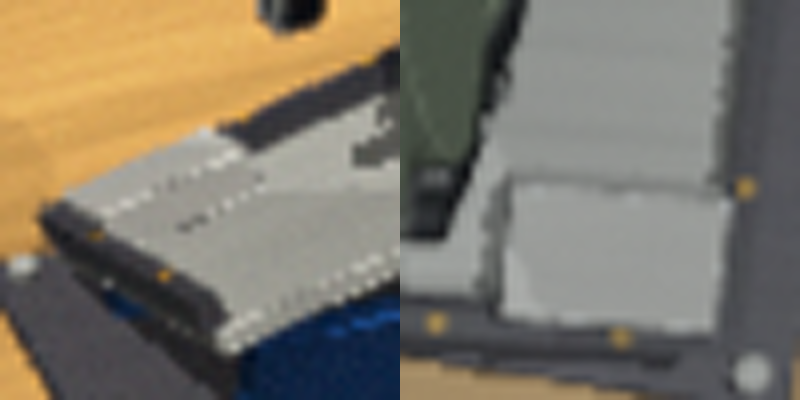

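The blank hasn't moved: its right edge is still at ≈725 and its bottom edge at ≈328. Now the light confirming touch from the +y end.

Request:
{"fn": "carry_out", "kwargs": {"steps": [{"dp": [-0.8,1,0],"twist": 0,"gripper": 1},{"dp": [-1,1.1,0],"twist": 0,"gripper": 1},{"dp": [-1,1.1,0],"twist": 0,"gripper": 1},{"dp": [-0.7,0.7,-1],"twist": 0,"gripper": 1},{"dp": [0,0,-2],"twist": 0,"gripper": 1},{"dp": [0,0,-2],"twist": 0,"gripper": 1},{"dp": [0,0,-1],"twist": 0,"gripper": 1},{"dp": [0,0,-0.5],"twist": 0,"gripper": 1}]}}

```text
time: 31.35
tool_pos: [0.5215, 0.2041, 0.1036]
orientation: [[0.044, 0.999, -0.003], [0.999, -0.044, -0.002], [-0.002, -0.003, -1.0]]
force: [0.7, -0.5, -0.5]
width: 0.0002
```

Request:
{"fn": "carry_out", "kwargs": {"steps": [{"dp": [0,0,-0.5],"twist": 0,"gripper": 1},{"dp": [0,0,0],"twist": 0,"gripper": 1},{"dp": [0,0,0],"twist": 0,"gripper": 1},{"dp": [0,0,0],"twist": 0,"gripper": 1},{"dp": [0,0,0],"twist": 0,"gripper": 1},{"dp": [0,0,0],"twist": 0,"gripper": 1},{"dp": [0,0,0],"twist": 0,"gripper": 1},{"dp": [0,0,0],"twist": 0,"gripper": 1}]}}

```text
time: 32.02
tool_pos: [0.5229, 0.2042, 0.1006]
orientation: [[0.045, 0.999, 0.0], [0.999, -0.045, 0.0], [0.0, 0.0, -1.0]]
force: [-0.7, 1.4, -0.5]
width: -0.0003
```

Request:
{"fn": "carry_out", "kwargs": {"steps": [{"dp": [0,0,-0.5],"twist": 0,"gripper": 1},{"dp": [0,0,-0.5],"twist": 0,"gripper": 1},{"dp": [0,0,-0.4],"twist": 0,"gripper": 1},{"dp": [0,0,-0.2],"twist": 0,"gripper": 1},{"dp": [0,0,-0.2],"twist": 0,"gripper": 1},{"dp": [0,-0.2,-0.04],"twist": 0,"gripper": 1},{"dp": [-0.01,-0.2,-0.04],"twist": 0,"gripper": 1},{"dp": [-0.01,-0.2,-0.04],"twist": 0,"gripper": 1}]}}

```text
time: 32.68
tool_pos: [0.5227, 0.1978, 0.0813]
orientation: [[0.045, 0.999, 0.0], [0.999, -0.045, -0.0], [-0.0, 0.0, -1.0]]
force: [-0.4, -0.1, -0.7]
width: 0.0002
```

Request:
{"fn": "carry_out", "kwargs": {"steps": [{"dp": [-0.01,-0.2,-0.04],"twist": 0,"gripper": 1},{"dp": [-0.01,-0.2,-0.04],"twist": 0,"gripper": 1},{"dp": [-0.01,-0.2,-0.04],"twist": 0,"gripper": 1},{"dp": [-0.01,-0.2,-0.04],"twist": 0,"gripper": 1},{"dp": [-0.01,-0.15,-0.03],"twist": 0,"gripper": 1},{"dp": [-0.01,-0.1,-0.03],"twist": 0,"gripper": 1},{"dp": [0,0,0],"twist": 0,"gripper": 1},{"dp": [0,0,0],"twist": 0,"gripper": 1}]}}

```text
time: 33.35
tool_pos: [0.522, 0.1877, 0.0791]
orientation: [[0.045, 0.999, -0.0], [0.999, -0.045, 0.0], [0.0, -0.0, -1.0]]
force: [-0.5, 1.0, -0.3]
width: -0.0002
```

Request:
{"fn": "carry_out", "kwargs": {"steps": [{"dp": [0,-0.1,-0.02],"twist": 0,"gripper": 1},{"dp": [0,0,0],"twist": 0,"gripper": 1},{"dp": [0,-0.1,-0.02],"twist": 0,"gripper": 1},{"dp": [0,0,0],"twist": 0,"gripper": 1},{"dp": [0,0,0],"twist": 0,"gripper": 1},{"dp": [0,0,0],"twist": 0,"gripper": 1},{"dp": [0,0,0],"twist": 0,"gripper": 1},{"dp": [0,0,0],"twist": 0,"gripper": 1}]}}

```text
time: 34.02
tool_pos: [0.5221, 0.1857, 0.0787]
orientation: [[0.045, 0.999, -0.0], [0.999, -0.045, 0.0], [0.0, -0.0, -1.0]]
force: [0.4, -0.8, -0.7]
width: -0.0
```

Request:
{"fn": "carry_out", "kwargs": {"steps": [{"dp": [0,-0.06,-0.01],"twist": 0,"gripper": 1},{"dp": [0,0,0],"twist": 0,"gripper": 1},{"dp": [0,0,0],"twist": 0,"gripper": 1},{"dp": [0,0,0],"twist": 0,"gripper": 1},{"dp": [0,0,0],"twist": 0,"gripper": 1},{"dp": [0,0,0],"twist": 0,"gripper": 1},{"dp": [0,0,0],"twist": 0,"gripper": 1},{"dp": [0,0,0],"twist": 0,"gripper": 1}]}}

```text
time: 34.68
tool_pos: [0.5221, 0.1852, 0.0786]
orientation: [[0.045, 0.999, 0.0], [0.999, -0.045, 0.0], [0.0, 0.0, -1.0]]
force: [-0.3, 3.9, 0.3]
width: -0.0001
```

The stop is at the same place (y = 0.1852, about 4 N), so the blank is home. Retreating.

Request:
{"fn": "carry_out", "kwargs": {"steps": [{"dp": [0,0.3,0.06],"twist": 0,"gripper": 1},{"dp": [0,0.7,0.2],"twist": 0,"gripper": 1},{"dp": [0,0.8,0.5],"twist": 0,"gripper": 1},{"dp": [0,0.2,2],"twist": 0,"gripper": 1},{"dp": [0,0,3],"twist": 0,"gripper": 1},{"dp": [0,0,3],"twist": 0,"gripper": 1},{"dp": [0,0,3],"twist": 0,"gripper": 1},{"dp": [0,0,3],"twist": 0,"gripper": 1}]}}

```text
time: 35.35
tool_pos: [0.5217, 0.2055, 0.2281]
orientation: [[0.044, 0.999, 0.0], [0.999, -0.044, -0.0], [-0.0, 0.0, -1.0]]
force: [0.5, 0.7, -0.1]
width: -0.0001
```

Request:
{"fn": "carry_out", "kwargs": {"steps": [{"dp": [-0.5,2,0],"twist": 0,"gripper": 1},{"dp": [-0.5,2.5,0],"twist": 0,"gripper": 1},{"dp": [-0.5,2.5,0],"twist": 0,"gripper": 1},{"dp": [-0.5,2.5,0],"twist": 0,"gripper": 1},{"dp": [-0.5,2,0],"twist": 0,"gripper": 1},{"dp": [0,1,0],"twist": 0,"gripper": 1},{"dp": [0,0,0],"twist": 0,"gripper": 1},{"dp": [0,0,0],"twist": 0,"gripper": 1}]}}

```text
time: 36.02
tool_pos: [0.4972, 0.3298, 0.2262]
orientation: [[0.044, 0.999, 0.0], [0.999, -0.044, -0.001], [-0.001, 0.0, -1.0]]
force: [-0.1, -0.6, 0.3]
width: -0.0002
```

Run:
```python
from h import *
o=ctrl.get_obs();print(o["time"],o["tool_pos"],o["force"])
a=cv2.cvtColor(ctrl.grab_frame("scene"),cv2.COLOR_RGB2BGR);b=cv2.cvtColor(ctrl.grab_frame("top"),cv2.COLOR_RGB2BGR)
cv2.imwrite("pics/t15.png",b)
W=np.hstack([cv2.resize(a[160:210,300:350],(400,400),interpolation=2),cv2.resize(b[200:250,190:240],(400,400),interpolation=2)])
cv2.imwrite("pics/p15.png",W)
```

```text
36.0167 [0.49715101 0.32981721 0.22624851] [-0.07505098 -0.6171845   0.27483146]
```

View pics/p15.png

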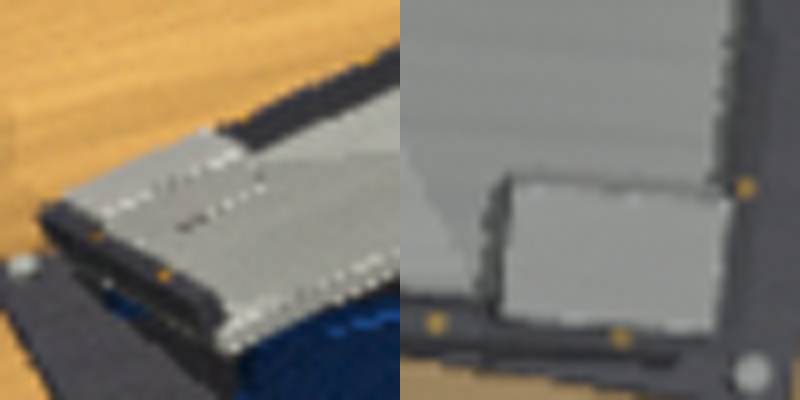

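View pics/t15.png

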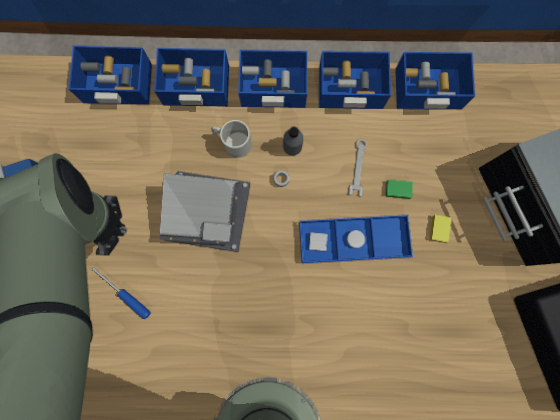

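The blank sits in the corner around (217,232), tight to both fences. The other pieces and bystanders are where they were, and the arm is clear. Handing in.

```bash
python3 -c "
from cell import ctrl
print(ctrl.finish_job())"
```

```text
the job is handed in; nothing more can be done
None
```

The blank is in the locating corner, against both fences, and I handed the job in at about 36 s of the 58 s allowed.

**What I did**
- I gripped the blank across its 46 mm side, because the gripper's open fingers would not fit over its 70 mm ends inside the compartment.
- I lowered it onto the upper half of the plate and let it pivot in the pads to match the slope along the lower fence. The tool stays vertical, so the downhill edge was still raised and dropped roughly 20 mm by my geometry when I let go.
- It slid down to the lower fence by itself and stopped about 11 mm short of the end fence.
- With the fingers shut, I nudged it to the end fence, reading about 5.5 N at the stop. I then gave it a light push down onto the lower fence, about 7 N.

**Last checks**
- A second touch towards the end fence stopped at the same spot, tool y = 0.1852 m, at about 4 N.
- The last pictures show no visible gap at either fence, the other pieces and bench items where they were, and the arm well clear.
- **Disagreement:** measured against my jig position from the images, the blank's corners came out about 2 px (about 5 mm) too far towards the end fence. The position I used already included a 2.5 mm correction away from that fence. I relied on the fence's own marks in the picture and on the repeated contact stop instead.

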